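# Set up the gel caster

### The job

Get the gel caster ready for pouring: lift the loose white gel tray by its lime carrying bar and lower it, without dropping it, over the caster's two brass pins until it lies flush on the bed. Then wind the black handwheel clockwise by its red crank knob until the blue sliding dam touches the end of the tray, and after that fold the orange comb all the way down over the tray. Leave the other things on the bench where they are.

Things in the scene. Friction and masses are not known exactly. Their poses are not given: they have to be found in the camera images.
- caster: Fixed grey gel caster; bed x = +-78, y = -260 to 128 mm, its top (the seat) 24 mm above the bench. Origin: at bench height under the seat's centre; z up, +y from handwheel end to comb end. Brass pins, 10 mm thick, 22 mm tall (top 7 mm tapered to 3 mm) stand on the bed at (x, y) = (58, 45) and (-58, -45) mm. Comb bracket: y = 102 to 122 mm, 78 mm high.
- tray: Loose white gel tray, 0.2 to 0.4 kg: plate 144 (x) x 150 (y) x 8 mm, two through holes of 12.5 mm at (58, 45) and (-58, -45) mm, so a half turn fits too. Side walls at x = +-46 mm, 6 mm thick, 30 mm high; y ends open. Origin: centre of its underside, z up; seated flush it is 24 mm above the caster's origin, axes parallel.
- tray_bar (a point): Centre of the lime carrying bar of the tray, 69 mm above its underside, over its centre. The bar runs along the tray's x, 98 mm long, 14 mm wide (y) and 14 mm high, on two legs at the side walls; free space below it.
- handwheel (a joint): Angle of the handwheel (rad), its axis upright: grows when turned clockwise seen from above, 0 to 6.5; starts at 0 to 1.6. Each rad moves the dam 8 mm towards the tray. Stays where it is left.
- wheel_axis (a point): Point on the handwheel's axis at the top of the rim, 62 mm above the bench, at x = 0, y = -195 mm of the caster. Black rim of 100 mm outside diameter with three spokes.
- crank_grip (a point): Middle of the gripping length of the red crank knob, an upright free-spinning cylinder 20 mm thick, 44 mm long, from 63 to 107 mm above the bench; this point is 89 mm above the bench and 44 mm from the wheel axis. 
- dam_face (a point): Centre of the face of the blue sliding dam (120 mm wide, 34 mm high block) that looks to the tray, x and y axes as the caster's. It travels along the caster's +y; touching the seated tray's end its face is at y = -75 mm of the caster; it starts 32 to 45 mm short of that.
- comb (a joint): Angle of the orange comb flap (rad): 0 = folded down level over the tray, about 1.6 upright, 2.1 leaning back fully; starts at 1.8 to 2.05. Stiff hinge, stays where it is left; about 2 N at its bar moves it.
- comb_hinge (a point): Comb's hinge axis (along the caster's x), at y = 112 mm of the caster, 66 mm above the bench.
- comb_bar (a point): Centre of the comb's outer bar: 68 mm from the hinge, 100 mm long along the caster's x, 13 x 13 mm thick. Flap between bar and hinge is 84 mm wide, 7 mm thick; teeth reach 28 mm from the flap's lower side. Folded down it lies at y = 44 mm of the caster, 66 mm above the bench.
- tip_rack: Pipette tip rack, grey box with lime top, 124 x 86 x 65 mm; loose bystander, leave alone. Origin: centre of its underside.
- beaker: White beaker, 90 mm wide, 110 mm tall; loose bystander, leave alone. Origin: centre of its underside.
- wash_bottle: White bottle with red cap, 68 mm wide, 170 mm tall; loose bystander, leave alone. Origin: centre of its underside.
- stain_jar: Amber jar, 60 mm wide, 90 mm tall; loose bystander, leave alone. Origin: centre of its underside.
- dish: Empty white tray dish, 160 x 120 x 28 mm, no holes; loose bystander, leave alone. Origin: centre of its underside.
- pipette: Hand pipette lying on the bench along its x, 240 mm long, 30 mm wide, 26 mm high; loose bystander, leave alone. Origin: centre of its underside.
- tube_rack: Blue tube rack with capped tubes, 160 x 70 x 63 mm; loose bystander, leave alone. Origin: centre of its underside.

How it is judged:
By the outcome, as a careful person would: the job done as asked, in the order asked, and still so for the second after the job is handed in, with the robot touching nothing.
It also fails if it takes over 67 s, if anything falls off the work surface, if the arm or the gripper's body presses on something with over 40 N, if the wrist force passes 120 N, or if a joint passes its speed limit or range.

### The arm

A 7-joint arm with a two-finger parallel gripper is mounted at the origin on the work surface. World frame = base frame: x ahead of the robot, y to its left, z up, the work surface at z = 0. Lengths are in m, angles in rad, forces in N, time in s.
With the tool pointing down it reaches from about 0.425 to 0.95 m from the base axis. Payload 16.7 kg.
Tool frame: the origin (TCP) lies on the centre line of the jaws, within the pads' length; the fingertips stand 11 mm ahead of it and the grasp point (between the pads) lies 8 mm behind it (bot.tip_reach is the distance from the TCP to the fingertips, in m); y points along the fingers, x is the direction in which the jaws open and shut, and the axes are right-handed (so a half turn about y gives the same grasp; the last joint's range is limited). The gripper opens to 94 mm and grips with 3 to 60 N. Pads are 16 mm wide; open, the fingers measure 119 mm over their backs; the gripper's body (75 mm by 177 mm) begins 78 mm behind the grasp point.
Start: joints at [-1.302, 0.426, 0.074, 1.606, -0.034, 1.111, -0.067], TCP at [0.274, 0.617, 0.216] pointing down, gripper open.
Joint ranges: [-2.85, 2.85], [-0.5, 2.14], [-1.23, 1.37], [0.21, 2.46], [-1.02, 4.16], [0.16, 2.05], [-2.73, 2.73]. Speed limits (rad/s): [1.89, 1.89, 2.39, 2.39, 3.01, 3.01, 3.01].

### API

Orientations are given as a rotation vector (axis times angle).
In Python, from workcell import read_state, vision, bot gives the robot as it stands. The module is installed in compiled form; this text tells all that it offers.
- The arm moves only by the tool apply_moves, never from a script. Its argument "increments" is text: rows parted by semicolons, each of 7 numbers parted by spaces: the turn, a rotation vector about the world's x, y, z normalised to -1 to 1, where 1 is 90 degrees, then the shift along the world's x, y, z normalised to -1 to 1, where 1 is 0.2 m, then the opening, from -1 (shut) to 1 (fully open). A call has 1 to 20 rows; each row is the pose to reach, as a shift and turn from the pose commanded when the call began; what a row does not reach only later rows make up. A row lasts 1/10 s, in which the tool goes at most 50 mm and 8.59 degrees, less where a joint would pass 70% of its speed; a pose out of reach is approached as far as the arm can. A call with a number of a shift or a turn outside -1 to 1 is refused whole. A call with a gripper value outside its range is refused whole. The fingers move at their own pace and stop on an object; "force" is the grip in N (left out, the last holds). Time passes only in rows, so rows that repeat a pose let the fingers close. It gives the time, the measured TCP pose, the force and the opening at its end, in the units of the state.
- read_state(): the state, without advancing time (a new reading comes with each control period).
- vision.read_camera(name): name is "side" or "top" or "wrist"; returns the picture (400x640x3 uint8, red, green, blue); there is no depth.
- vision.get_calibration(name): a dict with "fov_y" (degrees; the focal length in pixels is half the picture's height over the tangent of half this angle, whatever the lens; pixels are square), "cx", "cy" (the principal point, pixels), "camera_from_world" (4x4, takes a point from world to camera coordinates). Camera axes: x right, y up, looking along -z (the intrinsics and any distortion apply to the point x, -y, -z); pixel columns grow to the right and rows downward; lengths in m; the calibration is good to about 2 mm. A picture is of the moment at which its call begins: read the wrist's pose just before it. get_calibration takes no time and is no camera call; for the wrist camera it gives the pose at the moment of the call.
- bot.close_job(): hands the job in, once; it reports no verdict.
The state is a dict: "time": time; "joints": joint angles; "dq": joint speeds; "joint_efforts": joint torques, N m; "tool_pos": TCP position; "ee_rot": TCP orientation; "contact_force": force on the tool from outside, world axes, zero at the start; "torque": the same for the moment, N m; "finger_gap": finger opening in m.
Only numpy, scipy, OpenCV 4.12 (cv2) and the standard library are available. Lean on these libraries where they do the work, as an engineer would, in place of code of your own. Each camera call takes 0.05 s, during which the arm holds its last target.

## Working session

There is one attempt and no reset: what is moved stays moved. The work goes in short steps, Python scripts to look and compute and a tool call to move; the robot and the scene stay as the last step left them, time stands still between calls to the robot, and variables do not carry over. Pictures are saved under pics/ and viewed, and the job is handed in when it is done.

Besides the shell and the picture viewer there is one more tool, called after "Emit:" as name(argument=value, ...), one argument or row to a line, values as JSON. apply_moves: Moves the arm, as the interface text tells. Scaled input: -1 to 1 covers 0.2 m each way for a shift and 90 degrees each way for a turn. Its arguments: {"type":"object","properties":{"increments":{"type":"string"},"force":{"type":"number"}},"required":["increments"]}

```bash
mkdir -p pics
python3 - <<'E'
from workcell import read_state, vision, bot
import cv2
s=read_state(); print(s)
for n in ["side","top","wrist"]:
    c=vision.get_calibration(n); print(n,c)
    cv2.imwrite(f"pics/{n}0.png",vision.read_camera(n)[:,:,::-1])
E
```

```text
{'time': 0.0, 'joints': array([-1.30250229,  0.42672249,  0.07386189,  1.60658775, -0.0340919 ,
        1.11080977, -0.06708662]), 'dq': array([-4.34915171e-04, -4.93200470e-05,  2.68667331e-03, -1.13171488e-03,
        1.05230784e-03,  1.78034811e-04, -2.26627834e-04]), 'joint_efforts': array([ 6.28397665e-04, -9.35781956e+01,  3.66625227e+00, -4.54202700e+01,
       -4.89059743e-02,  1.97157293e-02,  1.12509601e-04]), 'tool_pos': array([0.273744  , 0.61654257, 0.21579079]), 'ee_rot': array([-1.37916636, -0.89544262,  0.89709053]), 'contact_force': array([-0.93104344,  0.63876013, -0.13178861]), 'torque': array([-0.0036921 , -0.00486287, -0.01743213]), 'finger_gap': 0.09425057177549577}
side {'fov_y': 44.52590564161821, 'cx': 324.7047430422911, 'cy': 202.4552057356717, 'camera_from_world': array([[ 0.99081052, -0.13512579,  0.0059618 , -0.54156181],
       [ 0.06430387,  0.50936996,  0.85814175, -0.12384833],
       [-0.11899384, -0.8498725 ,  0.51337822, -1.34888846],
       [ 0.        ,  0.        ,  0.        ,  1.        ]])}
top {'fov_y': 44.97661862077954, 'cx': 314.3085117183141, 'cy': 203.54377985009666, 'camera_from_world': array([[-0.01421846, -0.99973902,  0.01788115, -0.0172737 ],
       [ 0.99892164, -0.01341184,  0.04444864, -0.52861113],
       [-0.04419722,  0.01849385,  0.99885163, -1.82663536],
       [ 0.        ,  0.        ,  0.        ,  1.        ]])}
wrist {'fov_y': 68.27197978109012, 'cx': 321.82025821690644, 'cy': 201.7088871867437, 'camera_from_world': array([[ 0.40532721,  0.91416962, -0.00193945, -0.67469979],
       [-0.88907259,  0.39370412, -0.23355298,  0.02504589],
       [-0.21274347,  0.09638969,  0.97234214, -0.38999898],
       [ 0.        ,  0.        ,  0.        ,  1.        ]])}
```

View pics/side0.png

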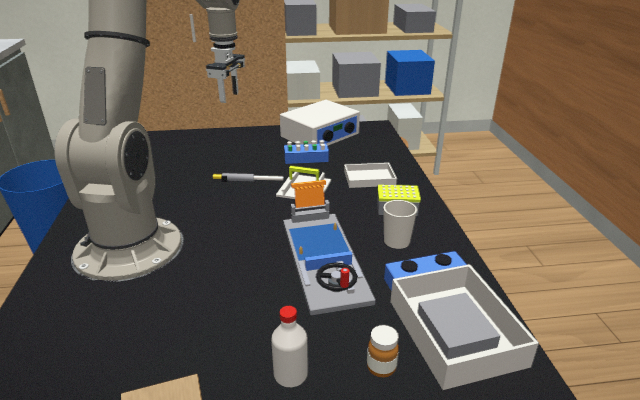

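View pics/top0.png

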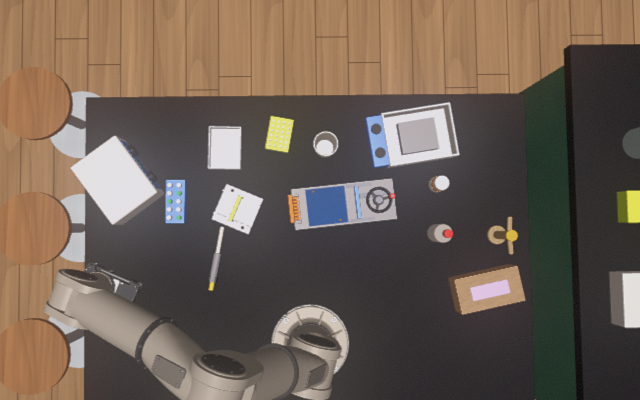

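View pics/wrist0.png

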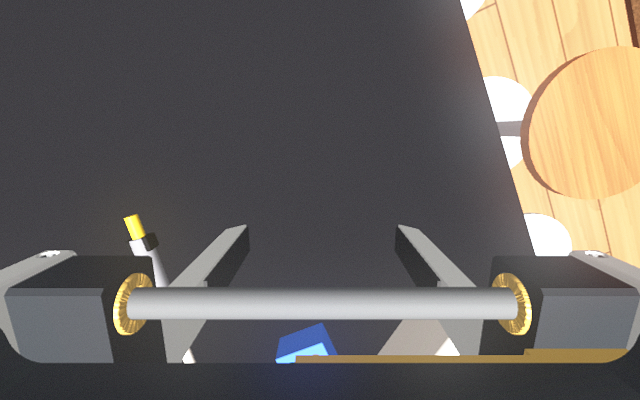

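```bash
cat > h.py <<'E'
import numpy as np, cv2
from workcell import read_state, vision, bot
from scipy.spatial.transform import Rotation as R
def K(c): 
    f=200/np.tan(np.radians(c['fov_y']/2)); return f
def proj(c,P):
    P=np.atleast_2d(P); q=P@c['camera_from_world'][:3,:3].T+c['camera_from_world'][:3,3]
    f=K(c); return np.stack([c['cx']+f*q[:,0]/-q[:,2], c['cy']-f*q[:,1]/-q[:,2]],1)
def back(c,uv,z):
    uv=np.atleast_2d(uv).astype(float); f=K(c); M=c['camera_from_world']
    d=np.stack([(uv[:,0]-c['cx'])/f,-(uv[:,1]-c['cy'])/f,-np.ones(len(uv))],1)@M[:3,:3]
    o=-M[:3,:3].T@M[:3,3]; return o+d*((z-o[2])/d[:,2])[:,None]
def crop(img,x0,y0,x1,y1,s,name):
    cv2.imwrite(name,cv2.resize(img[y0:y1,x0:x1],None,fx=s,fy=s,interpolation=cv2.INTER_CUBIC)[:,:,::-1] if img.ndim==3 else img)
E
python3 - <<'E'
import cv2
t=cv2.imread('pics/top0.png'); s=cv2.imread('pics/side0.png')
a=cv2.resize(t[165:245,200:300],None,fx=4,fy=4,interpolation=cv2.INTER_CUBIC)
b=cv2.resize(t[165:245,280:410],None,fx=4,fy=4,interpolation=cv2.INTER_CUBIC)
import numpy as np
cv2.imwrite('pics/c1.png',a);cv2.imwrite('pics/c2.png',cv2.resize(t[165:245,280:410],None,fx=6,fy=6,interpolation=cv2.INTER_CUBIC))
E
```

```text
(no output)
```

View pics/c1.png

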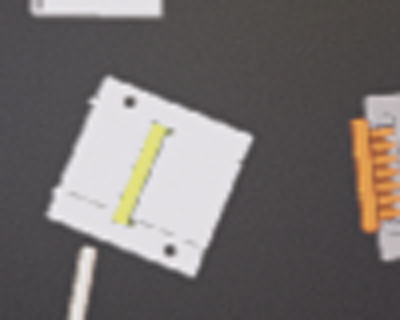

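View pics/c2.png

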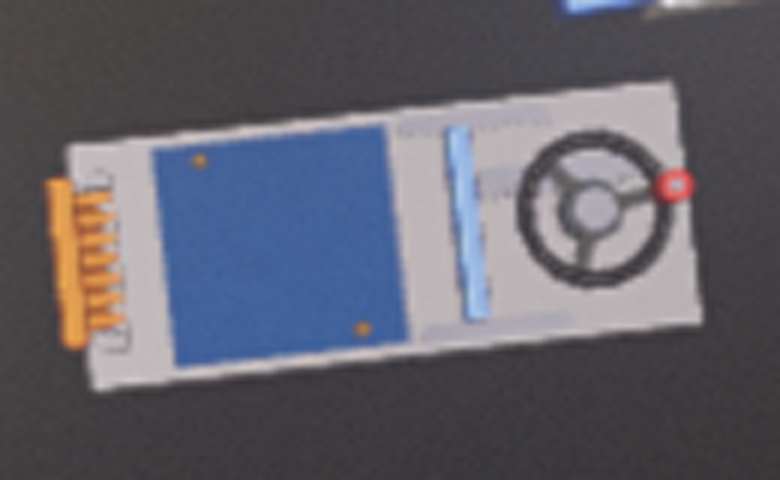

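```bash
cat > a.py <<'E'
from h import *
from scipy.optimize import least_squares
c=vision.get_calibration('top')
def fit(pts,uv,x0,c=c,zoff=0):
    pts=np.array(pts,float)
    def f(p):
        cs,sn=np.cos(p[2]),np.sin(p[2])
        w=np.stack([p[0]+cs*pts[:,0]-sn*pts[:,1],p[1]+sn*pts[:,0]+cs*pts[:,1],pts[:,2]],1)
        return (proj(c,w)-uv).ravel()
    r=least_squares(f,x0); return r.x,r.fun.reshape(-1,2)
E
python3 - <<'E'
from a import *
uv=np.array([[68,147],[672,82],[702,322],[95,390],[200,160],[363,329]])/6+[280,165]
p=[[.078,.128,.024],[.078,-.26,.024],[-.078,-.26,.024],[-.078,.128,.024],[.058,.045,.046],[-.058,-.045,.046]]
print(back(c,uv,0.024))
x,r=fit(p,uv,[.55,0,0]);print(x,r)
uv=np.array([[107,76],[252,137],[195,277],[48,215],[130,102],[169,250],[160,127],[121,222]])/4+[200,165]
p=[[.072,.075,.008],[.072,-.075,.008],[-.072,-.075,.008],[-.072,.075,.008],[.058,.045,.008],[-.058,-.045,.008],[.049,0,.076],[-.049,0,.076]]
print(back(c,uv,0.008))
for t0 in (-.3,):
  x,r=fit(p,uv,[.55,0.4,t0]);print(x,r)
E
```

```text
[[ 0.5821168   0.06179082  0.024     ]
 [ 0.61844325 -0.32096062  0.024     ]
 [ 0.46626364 -0.3367003   0.024     ]
 [ 0.42892672  0.046697    0.024     ]
 [ 0.5728253  -0.02130424  0.024     ]
 [ 0.46485334 -0.12245044  0.024     ]]
[ 0.5177415  -0.0713707   0.09611152] [[-0.46160082 -0.25296072]
 [ 0.44182862 -0.50099199]
 [ 0.25846339  0.31652947]
 [-0.48913552  0.30166676]
 [ 0.02164786  0.04063001]
 [ 0.23381414  0.080152  ]]
[[0.60746381 0.3077488  0.008     ]
 [0.54748313 0.17050823 0.008     ]
 [0.41524037 0.22573409 0.008     ]
 [0.47596366 0.36435114 0.008     ]
 [0.58237405 0.28608307 0.008     ]
 [0.44116867 0.25013452 0.008     ]
 [0.55816894 0.25778563 0.008     ]
 [0.46835782 0.29536504 0.008     ]]
[ 0.51140847  0.26723287 -0.40670992] [[ 0.0310692   0.0675212 ]
 [ 0.16736345 -0.10262339]
 [-0.2912001  -0.09402645]
 [-0.06384668  0.26793098]
 [ 0.12236527 -0.02902879]
 [ 0.3415492   0.21422656]
 [ 0.20306711 -0.64219783]
 [-0.49650555  0.32596994]]
```

```bash
cat > st.py <<'E'
from h import *
def st():
    s=read_state(); m=R.from_rotvec(s['ee_rot']).as_matrix()
    print('t %.2f'%s['time'],'tcp',s['tool_pos'].round(4),'jaw deg %.2f'%np.degrees(np.arctan2(m[1,0],m[0,0])),'ydir',m[:,1].round(4),'F',s['contact_force'].round(2),'T',s['torque'].round(2),'gap',round(s['finger_gap'],4))
    return s
if __name__=='__main__': st()
E
python3 - <<'E'
from st import *
s=st(); print(s['joints'])
c=vision.get_calibration('wrist'); M=c['camera_from_world']; o=-M[:3,:3].T@M[:3,3]
m=R.from_rotvec(s['ee_rot']).as_matrix()
print('cam',o,'in tool',m.T@(o-s['tool_pos']), 'axis in tool', m.T@(-M[2,:3]))
ct=vision.get_calibration('top')
for n,uv,z in [('bottle',(445,233),.17),('jar',(440,184),.09),('beaker',(325,142),.11),('wheel',(280+595/6,165+210/6),.062),('knob',(280+675/6,165+185/6),.107)]: print(n,back(ct,uv,z)[0].round(3))
E
```

```text
t 0.15 tcp [0.2738 0.6166 0.2159] jaw deg 66.06 ydir [-3.e-04 -9.e-04 -1.e+00] F [ 0.1   0.67 -0.24] T [-0.03  0.02 -0.  ] gap 0.094
[-1.30254117  0.42657705  0.07386569  1.60644881 -0.03409028  1.11078845
 -0.06711585]
cam [0.21278463 0.64454701 0.38384637] in tool [ 0.00060298 -0.1679027   0.06703275] axis in tool [-6.81514066e-04  9.72364430e-01 -2.33467239e-01]
bottle [ 0.412 -0.476  0.17 ]
jar [ 0.59  -0.485  0.09 ]
beaker [ 0.747 -0.065  0.11 ]
wheel [ 0.536 -0.265  0.062]
knob [ 0.548 -0.306  0.107]
```

Emit:
apply_moves(
  increments="0 0 0 0.6 -0.87 0.05 1;0 0 0 0.6 -0.87 0.05 1;0 0 0 0.6 -0.87 0.05 1;0 0 0 0.6 -0.87 0.05 1;0 0 0 0.6 -0.87 0.05 1",
  force=30,
)

```text
time: 0.65
tool_pos: [0.3977, 0.4378, 0.2269]
ee_rot: [-1.382, -0.892, 0.891]
contact_force: [0.3, -0.4, -0.3]
finger_gap: 0.0941
```

Emit:
apply_moves(
  increments="0 0 0 0.59 -0.88 0 1;0 0 0 0.59 -0.88 0 1;0 0 0 0.59 -0.88 0 1;0 0 0 0.59 -0.88 0 1;0 0 0 0.59 -0.88 0 1;0 0 0 0.59 -0.88 0 1;0 0 0 0.59 -0.88 0 1",
)

```text
time: 1.35
tool_pos: [0.5112, 0.268, 0.2262]
ee_rot: [-1.378, -0.896, 0.897]
contact_force: [-0.1, 1.1, 0.6]
finger_gap: 0.094
```

Run:
```python
from st import *
s=st(); im=vision.read_camera('wrist'); c=vision.get_calibration('wrist'); np.save('pics/w1.npy',c['camera_from_world'])
cv2.imwrite('pics/w1.png',im[:,:,::-1]); 
cs,sn=np.cos(-.4067),np.sin(-.4067)
for p in [[.058,.045,.008],[-.058,-.045,.008],[.049,0,.076],[-.049,0,.076]]:
    print(proj(c,[.5114+cs*p[0]-sn*p[1],.2672+sn*p[0]+cs*p[1],p[2]]))
```

```text
t 1.35 tcp [0.5112 0.268  0.2262] jaw deg 66.11 ydir [-6.e-04  1.e-04 -1.e+00] F [-0.1   1.09  0.56] T [0.06 0.01 0.01] gap 0.094
[[353.99123333 225.11475996]]
[[285.24667392 139.32355038]]
[[320.95300355 236.37999397]]
[[320.08485903 149.32554266]]
```

View pics/w1.png

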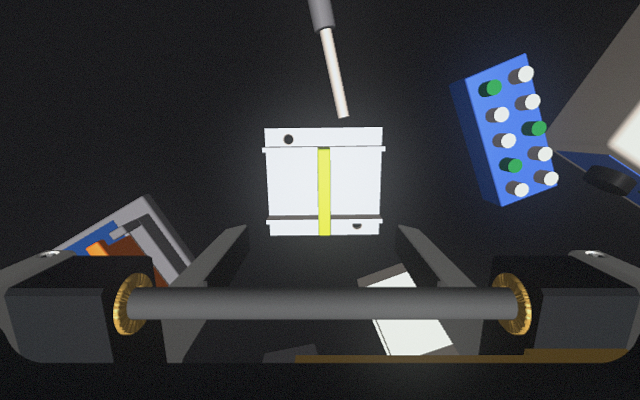

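Run:
```python
import cv2
t=cv2.imread('pics/w1.png')
cv2.imwrite('pics/w1c.png',cv2.resize(t[115:245,255:395],None,fx=4.5,fy=4.5,interpolation=cv2.INTER_CUBIC))
```

```text
(no output)
```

View pics/w1c.png

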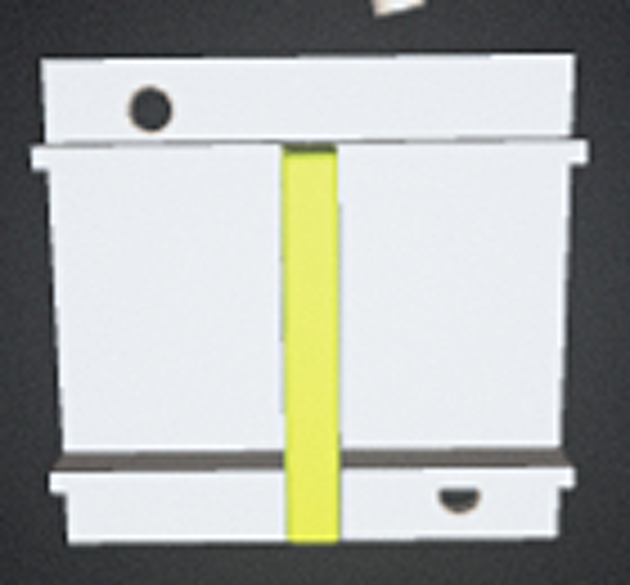

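Run:
```python
from a import *
cw=vision.get_calibration('wrist'); cw['camera_from_world']=np.load('pics/w1.npy')
uv=np.array([[42,60],[575,56],[69,543],[557,538],[150,109],[311,152],[313.5,543]])/4.5+[255-.4,115-.4]
p=[[-.072,-.075,.008],[-.072,.075,.008],[.072,-.075,.008],[.072,.075,.008],[-.058,-.045,.008],[-.049,0,.076],[.049,0,.076]]
x,r=fit(p,uv,[.5114,0.2672,-.4067],c=cw);print(x,np.degrees(x[2])+90);print(r.round(2))
```

```text
[ 0.51227998  0.27092041 -0.40565003] 66.75796539970008
[[ 0.18 -0.16]
 [-0.11 -0.46]
 [-0.07 -0.22]
 [-0.06 -0.09]
 [ 0.19 -0.02]
 [-0.14  0.28]
 [ 0.03  0.54]]
```

Emit:
apply_moves(
  increments="0 0 0.007 0.005 0.014 -0.2 1;0 0 0.007 0.005 0.014 -0.4 1;0 0 0.007 0.005 0.014 -0.6 1;0 0 0.007 0.005 0.014 -0.75 1;0 0 0.007 0.005 0.014 -0.825 1;0 0 0.007 0.005 0.014 -0.825 1;0 0 0.007 0.005 0.014 -0.825 1;0 0 0.007 0.005 0.014 -0.825 -1;0 0 0.007 0.005 0.014 -0.825 -1;0 0 0.007 0.005 0.014 -0.825 -1;0 0 0.007 0.005 0.014 -0.825 -1;0 0 0.007 0.005 0.014 -0.825 -1;0 0 0.007 0.005 0.014 -0.825 -1",
  force=35,
)

```text
time: 2.7
tool_pos: [0.5129, 0.2697, 0.0615]
ee_rot: [-1.375, -0.904, 0.904]
contact_force: [0.3, -0.5, 0.6]
finger_gap: 0.0493
```

```bash
python3 st.py
```

```text
t 2.70 tcp [0.5129 0.2697 0.0615] jaw deg 66.69 ydir [ 0.  0. -1.] F [ 0.32 -0.5   0.59] T [-0.01 -0.01 -0.01] gap 0.0493
```

Emit:
apply_moves(
  increments="0 0 0 0 0 0 -1;0 0 0 0 0 0 -1;0 0 0 0 0 0 -1;0 0 0 0 0 0 -1;0 0 0 0 0 0 -1;0 0 0 0 0 0 -1;0 0 0 0 0 0 -1;0 0 0 0 0 0 -1",
)

```text
time: 3.5
tool_pos: [0.5128, 0.2697, 0.0614]
ee_rot: [-1.375, -0.904, 0.905]
contact_force: [-1.1, -0.1, -1.4]
finger_gap: 0.0135
```

```bash
python3 st.py
```

```text
t 3.50 tcp [0.5128 0.2697 0.0614] jaw deg 66.69 ydir [-1.e-04 -1.e-04 -1.e+00] F [-1.09 -0.06 -1.44] T [ 0.09 -0.1  -0.05] gap 0.0135
```

Emit:
apply_moves(
  increments="0 0 0 0 0 0.03 -1;0 0 0 0 0 0.08 -1;0 0 0 0 0 0.2 -1;0 0 0 0 0 0.35 -1;0 0 0 0 0 0.5 -1;0 0 0 0 0 0.65 -1;0 0 0 0 0 0.78 -1;0 0 0 0 0 0.85 -1;0 0 0 0 0 0.85 -1;0 0 0 0 0 0.85 -1",
)

```text
time: 4.5
tool_pos: [0.5125, 0.2695, 0.2307]
ee_rot: [-1.375, -0.904, 0.905]
contact_force: [0.6, 0.2, -5.2]
finger_gap: 0.0137
```

Run:
```python
from st import *
s=st(); im=vision.read_camera('wrist'); c=vision.get_calibration('wrist'); np.save('pics/w2.npy',c['camera_from_world'])
cv2.imwrite('pics/w2.png',im[:,:,::-1]);
```

```text
t 4.50 tcp [0.5125 0.2695 0.2307] jaw deg 66.70 ydir [-7.e-04 -4.e-04 -1.e+00] F [ 0.57  0.23 -5.16] T [-0.03 -0.01  0.01] gap 0.0137
```

View pics/w2.png

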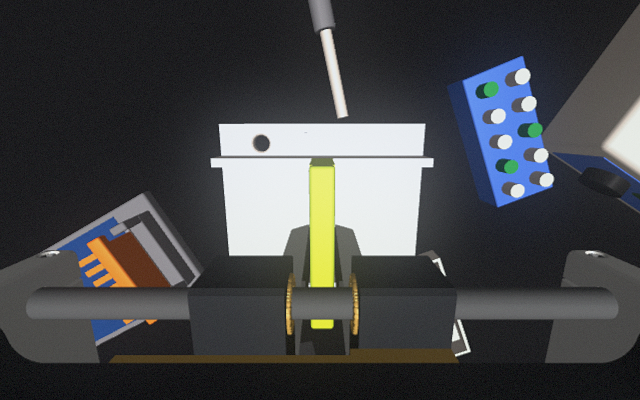

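Run:
```python
import cv2
t=cv2.imread('pics/w2.png')
cv2.imwrite('pics/w2c.png',cv2.resize(t[110:190,205:440],None,fx=3.4,fy=3.4,interpolation=cv2.INTER_CUBIC))
```

```text
(no output)
```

View pics/w2c.png

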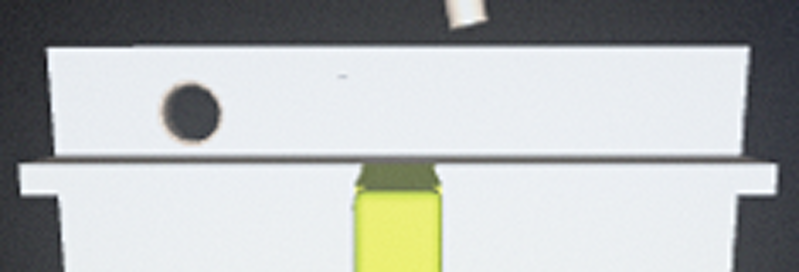

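Emit:
apply_moves(
  increments="0 0 0.08 0.1 -0.25 0 -1;0 0 0.16 0.25 -0.5 0 -1;0 0 0.24 0.4 -0.7 0 -1;0 0 0.32 0.55 -0.9 0 -1;0 0 0.32 0.7 -1 0 -1;0 0 0.32 0.75 -1 0 -1;0 0 0.32 0.75 -1 0 -1",
)

```text
time: 5.25
tool_pos: [0.6636, 0.0679, 0.2291]
ee_rot: [-1.163, -1.275, 1.28]
contact_force: [0.1, 0.8, -4.7]
finger_gap: 0.0135
```

Emit:
apply_moves(
  increments="0 0 0 0 -0.2 0 -1;0 0 0 0 -0.4 0 -1;0 0 0 0 -0.6 0 -1;0 0 0 0 -0.7 0 -1;0 0 0 0 -0.7 0 -1;0 0 0 0 -0.7 0 -1;0 0 0 0 -0.7 0 -1",
)

```text
time: 5.95
tool_pos: [0.6626, -0.0683, 0.2308]
ee_rot: [-1.16, -1.281, 1.281]
contact_force: [0.6, 0.1, -4.2]
finger_gap: 0.0138
```

Run:
```python
from st import *
s=st(); im=vision.read_camera('wrist'); c=vision.get_calibration('wrist'); np.save('pics/w3.npy',c['camera_from_world'])
cv2.imwrite('pics/w3.png',im[:,:,::-1]);
```

```text
t 5.95 tcp [ 0.6626 -0.0683  0.2308] jaw deg 95.61 ydir [-1.e-03  7.e-04 -1.e+00] F [ 0.64  0.07 -4.19] T [ 0.08  0.01 -0.05] gap 0.0138
```

View pics/w3.png

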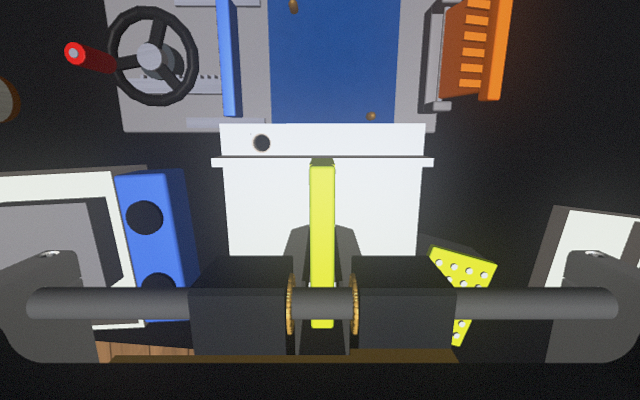

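Run:
```python
import cv2
t=cv2.imread('pics/w3.png')
cv2.imwrite('pics/w3a.png',cv2.resize(t[0:145,50:285],None,fx=3.4,fy=3.4,interpolation=cv2.INTER_CUBIC))
cv2.imwrite('pics/w3b.png',cv2.resize(t[0:145,275:510],None,fx=3.4,fy=3.4,interpolation=cv2.INTER_CUBIC))
```

```text
(no output)
```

View pics/w3a.png

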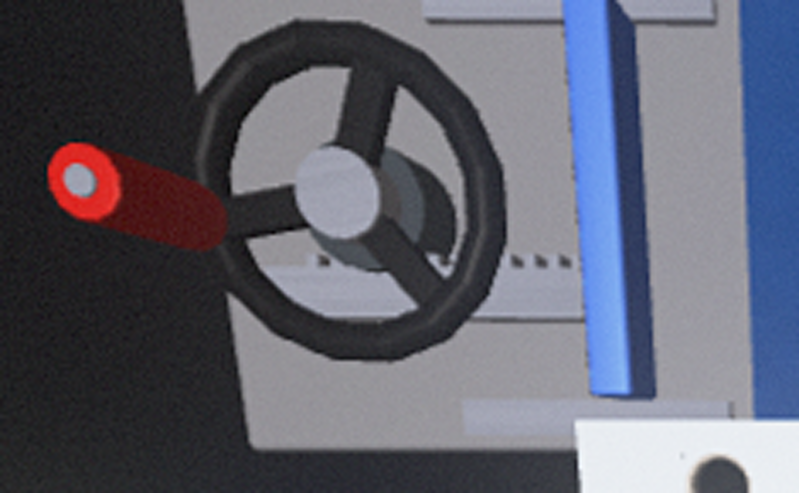

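View pics/w3b.png

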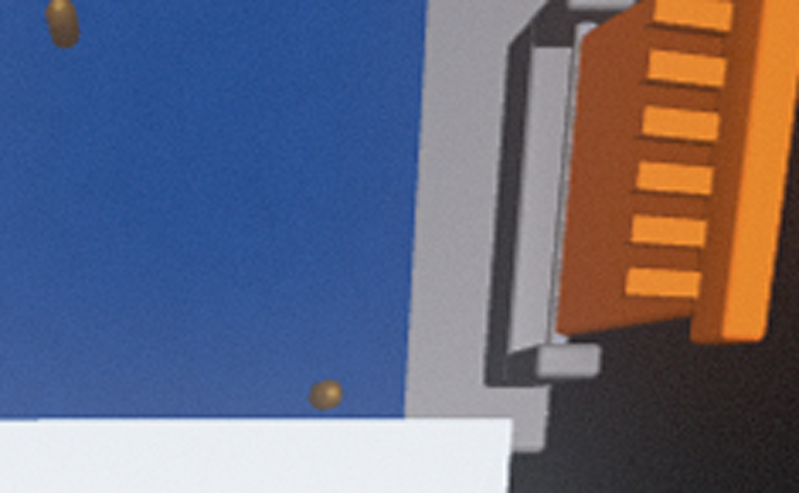

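```bash
cat > b.py <<'E'
from a import *
def W(n):
    cw=vision.get_calibration('wrist'); cw['camera_from_world']=np.load(f'pics/{n}.npy'); return cw
E
python3 - <<'E'
from b import *
cw=W('w3')
a=lambda u,v:(u/3.4+50-.35,v/3.4-.35); b=lambda u,v:(u/3.4+275-.35,v/3.4-.35)
uv=np.array([a(252,447),b(545,450),b(326,394),b(65,36)])
p=[[.078,-.26,.024],[.078,.128,.024],[.058,.045,.034],[-.058,-.045,.026]]
x,r=fit(p,uv,[.518,-.07,.096],c=cw);print(x,np.degrees(x[2])+90);print(r.round(2))
x,r=fit(p[2:],uv[2:],[.518,-.07,.096],c=cw);print(x,np.degrees(x[2])+90);print(r.round(2))
# tray in hand, w2 (tcp .5125 .2695 .2307, origin z = .2307+.008-.069)
tcp=np.array([.5125,.2695,.2307]); 
for z0 in (.1697,):
  uv=np.array([[47,47],[750,46],[191,112],[357,192],[442,192]])/3.4+[205-.35,110-.35]
  p=np.array([[-.072,-.075,.008],[-.072,.075,.008],[-.058,-.045,.008],[-.049,-.007,.076],[-.049,.007,.076]])+[0,0,z0]
  x,r=fit(p,uv,[.5125,.2695,-.4067],c=W('w2'));print(x,np.degrees(x[2])+90);print(r.round(2))
  d=x[:2]-tcp[:2]; print('tray along bar(x)',d@[np.cos(x[2]),np.sin(x[2])],'along y',d@[-np.sin(x[2]),np.cos(x[2])])
E
```

```text
[ 0.51929393 -0.06871782  0.09602293] 95.50170842930099
[[-1.4   1.17]
 [ 0.97  1.09]
 [ 0.31  0.17]
 [ 0.09 -1.77]]
[ 0.52019605 -0.06883799  0.10386835] 95.95121828076346
[[ 0.5   0.63]
 [-0.47 -0.53]]
[ 0.51211913  0.27010976 -0.40566002] 66.75739305696038
[[-0.1  -0.08]
 [ 0.76  0.07]
 [-0.04  0.5 ]
 [-1.28 -0.13]
 [ 0.83 -0.14]]
tray along bar(x) -0.0005905853885168744 along y 0.0004099738446445557
```

Emit:
apply_moves(
  increments="0 0 0 -0.2 0 0 -1;0 0 0 -0.4 0 0 -1;0 0 0 -0.6 0 0 -1;0 0 0 -0.71 -0.004 0 -1;0 0 0 -0.71 -0.004 -0.2 -1;0 0 0 -0.71 -0.004 -0.4 -1;0 0 0 -0.71 -0.004 -0.55 -1;0 0 0 -0.71 -0.004 -0.55 -1;0 0 0 -0.71 -0.004 -0.55 -1;0 0 0 -0.71 -0.004 -0.55 -1",
)

```text
time: 7.0
tool_pos: [0.522, -0.0708, 0.1232]
ee_rot: [-1.164, -1.281, 1.279]
contact_force: [0.4, 0.6, -2.9]
finger_gap: 0.0138
```

Run:
```python
from st import *
s=st(); im=vision.read_camera('wrist'); c=vision.get_calibration('wrist'); np.save('pics/w4.npy',c['camera_from_world'])
cv2.imwrite('pics/w4.png',im[:,:,::-1]); crop(im,200,90,440,210,3.3,'pics/w4c.png')
cv2.imwrite('pics/s4.png',cv2.resize(vision.read_camera('side')[150:320,250:420],None,fx=3.5,fy=3.5,interpolation=cv2.INTER_CUBIC)[:,:,::-1])
```

```text
t 7.00 tcp [ 0.522  -0.0708  0.1232] jaw deg 95.51 ydir [ 2.3e-03  1.0e-04 -1.0e+00] F [ 0.41  0.65 -2.93] T [-0.02 -0.01 -0.  ] gap 0.0138
```

View pics/w4c.png

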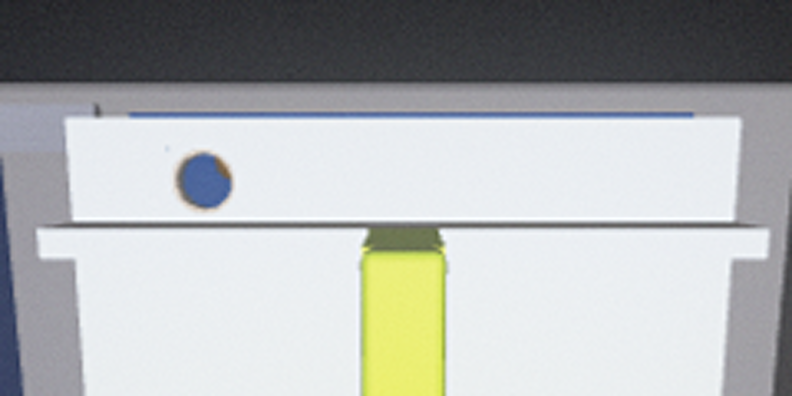

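View pics/s4.png

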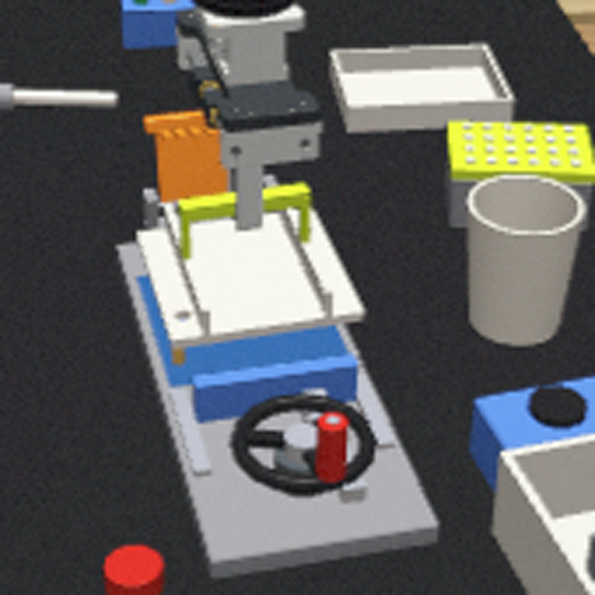

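Run:
```python
from st import *
s=st(); im=vision.read_camera('wrist'); c=vision.get_calibration('wrist'); np.save('pics/w5.npy',c['camera_from_world'])
st()
crop(im,240,120,300,165,12,'pics/w5c.png')
def T(p,x): 
    cs,sn=np.cos(x[2]),np.sin(x[2]); return [x[0]+cs*p[0]-sn*p[1],x[1]+sn*p[0]+cs*p[1],p[2]]
x=[.5193,-.0687,.096]
for z in (.024,.039,.046): print(z,(proj(c,T([-.058,-.045,z],x))-[240,120])*12)
tz=s['tool_pos'][2]+.008-.069
xt=[s['tool_pos'][0]-.0006,s['tool_pos'][1]+.0004,.096]
for z in (tz,tz+.008): print('hole',(proj(c,T([-.058,-.045,z],xt))-[240,120])*12)
```

```text
t 7.10 tcp [ 0.5219 -0.0709  0.1231] jaw deg 95.50 ydir [ 2.5e-03  2.0e-04 -1.0e+00] F [ 0.11  0.14 -4.01] T [ 0.06 -0.   -0.  ] gap 0.0136
t 7.15 tcp [ 0.5217 -0.071   0.1228] jaw deg 95.50 ydir [ 2.2e-03  2.0e-04 -1.0e+00] F [ 0.11 -0.   -4.46] T [0.05 0.03 0.01] gap 0.0137
0.024 [[402.21284905 221.00728263]]
0.039 [[367.7317556  226.76495336]]
0.046 [[350.20322823 229.69187588]]
hole [[275.31934588 266.5625995 ]]
hole [[249.84243981 271.69214848]]
```

View pics/w5c.png

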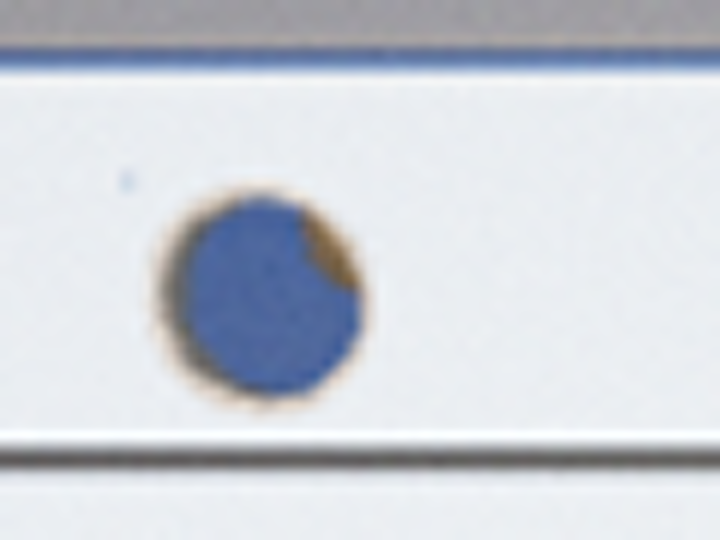

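Run:
```python
from b import *
c=W('w5')
h1=back(c,np.array([262,298])/12+[240-.45,120-.45],.0622+.008)[0]
h=back(c,np.array([279,298])/12+[240-.45,120-.45],.0622)[0]
p=back(c,np.array([378,221])/12+[240-.45,120-.45],.039)[0]
print(h,h1,p,p-h)
```

```text
[ 0.46951679 -0.12089113  0.0622    ] [ 0.46910224 -0.1203902   0.0702    ] [ 0.46508922 -0.11875774  0.039     ] [-0.00442758  0.00213339 -0.0232    ]
```

Emit:
apply_moves(
  increments="0 0 0 -0.01 0.0125 0 -1;0 0 0 -0.01 0.0125 0 -1;0 0 0 -0.01 0.0125 -0.03 -1;0 0 0 -0.01 0.0125 -0.06 -1;0 0 0 -0.01 0.0125 -0.06 -1;0 0 0 -0.01 0.0125 -0.06 -1;0 0 0 -0.01 0.0125 -0.06 -1;0 0 0 -0.01 0.0125 -0.06 -1;0 0 0 -0.01 0.0125 -0.06 -1",
)

```text
time: 8.05
tool_pos: [0.519, -0.0686, 0.1096]
ee_rot: [-1.163, -1.28, 1.279]
contact_force: [0.3, 1.4, -3.1]
finger_gap: 0.0136
```

Run:
```python
from st import *
s=st(); im=vision.read_camera('wrist'); c=vision.get_calibration('wrist'); np.save('pics/w6.npy',c['camera_from_world'])
st(); crop(im,205,110,440,190,3.4,'pics/w6b.png')
crop(im,240,120,300,165,12,'pics/w6c.png')
```

```text
t 8.05 tcp [ 0.519  -0.0686  0.1096] jaw deg 95.49 ydir [ 2.e-04 -0.e+00 -1.e+00] F [ 0.31  1.36 -3.09] T [ 0.04  0.02 -0.02] gap 0.0136
t 8.10 tcp [ 0.5189 -0.0686  0.1096] jaw deg 95.49 ydir [ 2.e-04 -1.e-04 -1.e+00] F [-0.39 -0.61 -2.91] T [0.01 0.01 0.07] gap 0.0134
```

View pics/w6c.png

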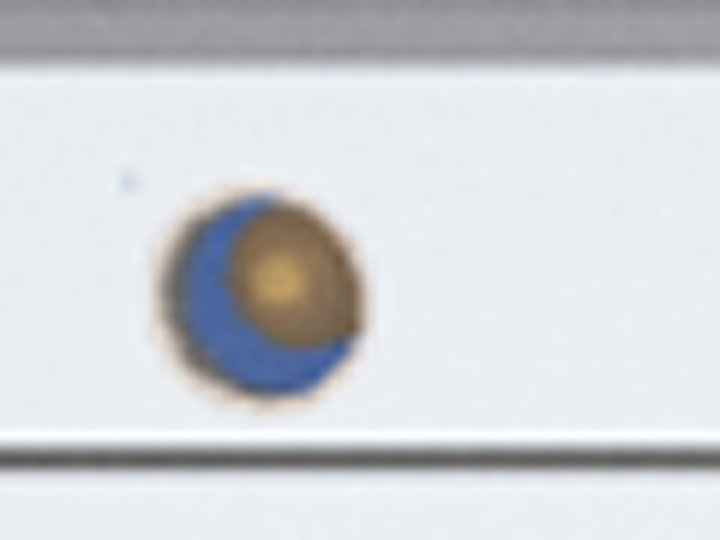

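View pics/w6b.png

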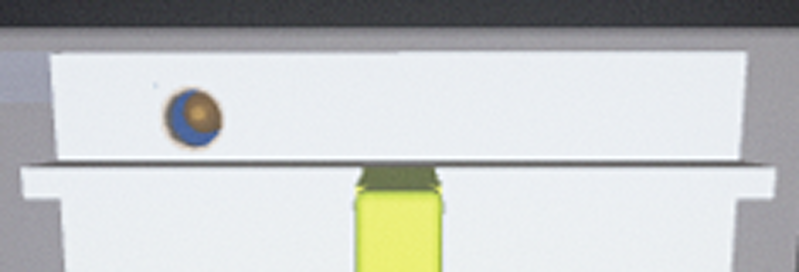

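Emit:
apply_moves(
  increments="0 0 0 -0.003 0 -0.01 -1;0 0 0 -0.003 0 -0.02 -1;0 0 0 -0.003 0 -0.03 -1;0 0 0 -0.003 0 -0.04 -1;0 0 0 -0.003 0 -0.05 -1;0 0 0 -0.003 0 -0.06 -1;0 0 0 -0.003 0 -0.06 -1;0 0 0 -0.003 0 -0.06 -1",
)

```text
time: 8.9
tool_pos: [0.5183, -0.0686, 0.0974]
ee_rot: [-1.162, -1.279, 1.28]
contact_force: [-0.2, -1.4, -4.1]
finger_gap: 0.0138
```

Run:
```python
from st import *
s=st(); im=vision.read_camera('wrist')
st(); crop(im,205,110,440,190,3.4,'pics/w7b.png')
```

```text
t 8.90 tcp [ 0.5183 -0.0686  0.0974] jaw deg 95.49 ydir [-1.e-04 -1.e-04 -1.e+00] F [-0.24 -1.35 -4.13] T [ 0.05  0.   -0.01] gap 0.0138
t 8.95 tcp [ 0.5183 -0.0686  0.0975] jaw deg 95.49 ydir [-0.e+00 -1.e-04 -1.e+00] F [ 0.25  0.65 -3.6 ] T [ 0.01 -0.   -0.03] gap 0.0135
```

View pics/w7b.png

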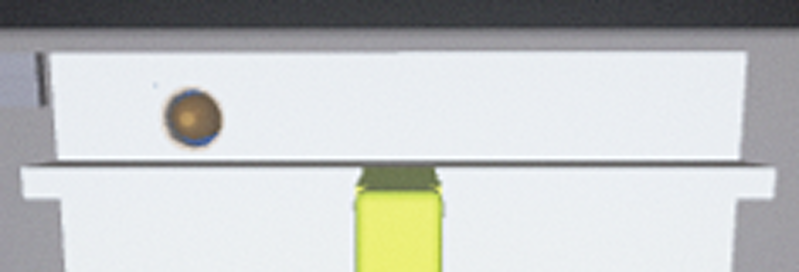

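Emit:
apply_moves(
  increments="0 0 0 0 0 -0.01 -1;0 0 0 0 0 -0.02 -1;0 0 0 0 0 -0.03 -1;0 0 0 0 0 -0.04 -1;0 0 0 0 0 -0.05 -1;0 0 0 0 0 -0.05 -1;0 0 0 0 0 -0.05 -1",
)

```text
time: 9.65
tool_pos: [0.5182, -0.0686, 0.0874]
ee_rot: [-1.162, -1.279, 1.28]
contact_force: [0.6, -0.5, -4.2]
finger_gap: 0.0138
```

```bash
python3 st.py
```

```text
t 9.65 tcp [ 0.5182 -0.0686  0.0874] jaw deg 95.49 ydir [-2.e-04 -1.e-04 -1.e+00] F [ 0.64 -0.48 -4.23] T [-0.02  0.04 -0.  ] gap 0.0138
```

Emit:
apply_moves(
  increments="0 0 0 0 0 -0.004 -1;0 0 0 0 0 -0.008 -1;0 0 0 0 0 -0.012 -1;0 0 0 0 0 -0.016 -1;0 0 0 0 0 -0.016 -1;0 0 0 0 0 -0.016 -1",
)

```text
time: 10.25
tool_pos: [0.5194, -0.0685, 0.0855]
ee_rot: [-1.164, -1.281, 1.278]
contact_force: [-1.9, 1.2, 20.5]
finger_gap: 0.014
```

```bash
python3 st.py
```

```text
t 10.25 tcp [ 0.5194 -0.0685  0.0855] jaw deg 95.49 ydir [ 2.3e-03  4.0e-04 -1.0e+00] F [-1.86  1.21 20.5 ] T [ 0.3   0.68 -0.01] gap 0.014
```

Emit:
apply_moves(
  increments="0 0 0 0.003 0 0.006 -1;0 0 0 0.003 0 0.006 -1;0 0 0 0.003 0 0.006 -0.2;0 0 0 0.003 0 0.006 -0.2;0 0 0 0.003 0 0.006 -0.2;0 0 0 0.003 0 0.006 -0.2;0 0 0 0.003 0 0.006 -0.2;0 0 0 0.003 0 0.006 -0.2;0 0 0 0.003 0 0.1 -0.2;0 0 0 0.003 0 0.3 -0.2;0 0 0 0.003 0 0.5 -0.2;0 0 0 0.003 0 0.6 -0.2;0 0 0 0.003 0 0.6 -0.2",
)

```text
time: 11.55
tool_pos: [0.5203, -0.0687, 0.2072]
ee_rot: [-1.166, -1.283, 1.277]
contact_force: [-0.1, -0.7, -0.6]
finger_gap: 0.0377
```

Run:
```python
from st import *
s=st(); im=vision.read_camera('wrist'); c=vision.get_calibration('wrist'); np.save('pics/w8.npy',c['camera_from_world'])
st(); cv2.imwrite('pics/w8.png',im[:,:,::-1])
im=vision.read_camera('side'); cv2.imwrite('pics/s8f.png',im[:,:,::-1]);crop(im,270,180,390,310,4.5,'pics/s8.png')
```

```text
t 11.55 tcp [ 0.5203 -0.0687  0.2072] jaw deg 95.48 ydir [ 4.7e-03  5.0e-04 -1.0e+00] F [-0.13 -0.67 -0.62] T [ 0.02 -0.   -0.01] gap 0.0377
t 11.60 tcp [ 0.5195 -0.0685  0.2054] jaw deg 95.50 ydir [ 2.6e-03  4.0e-04 -1.0e+00] F [-0.26  0.35 -0.03] T [ 0.01 -0.02  0.01] gap 0.0377
```

View pics/w8.png

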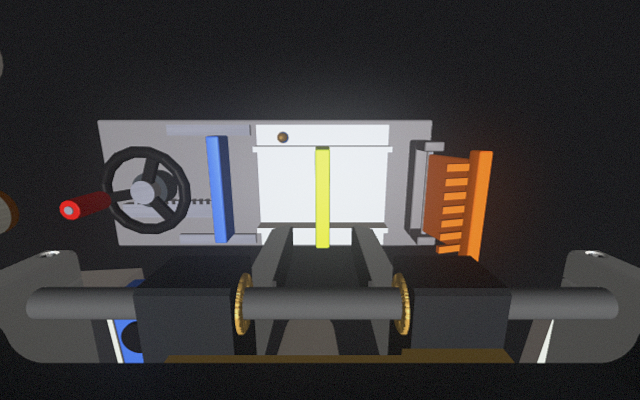

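View pics/s8.png

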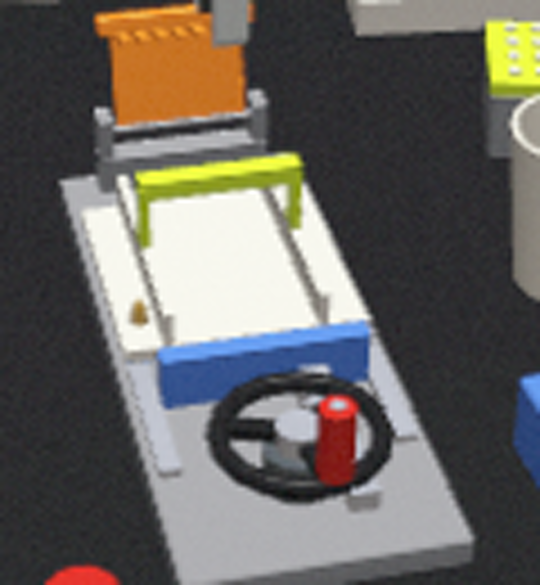

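Run:
```python
import cv2
t=cv2.imread('pics/w8.png')
cv2.imwrite('pics/w8a.png',cv2.resize(t[105:255,50:280],None,fx=3.4,fy=3.4,interpolation=cv2.INTER_CUBIC))
cv2.imwrite('pics/w8b.png',cv2.resize(t[105:265,245:500],None,fx=3.1,fy=3.1,interpolation=cv2.INTER_CUBIC))
```

```text
(no output)
```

View pics/w8a.png

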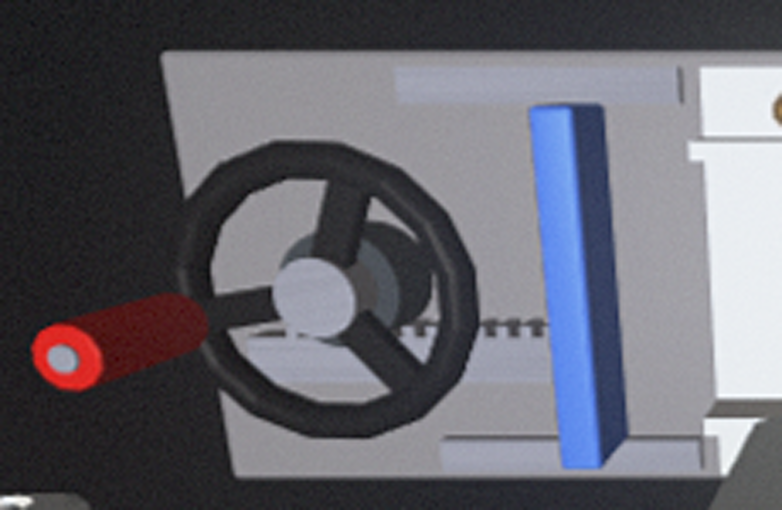

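View pics/w8b.png

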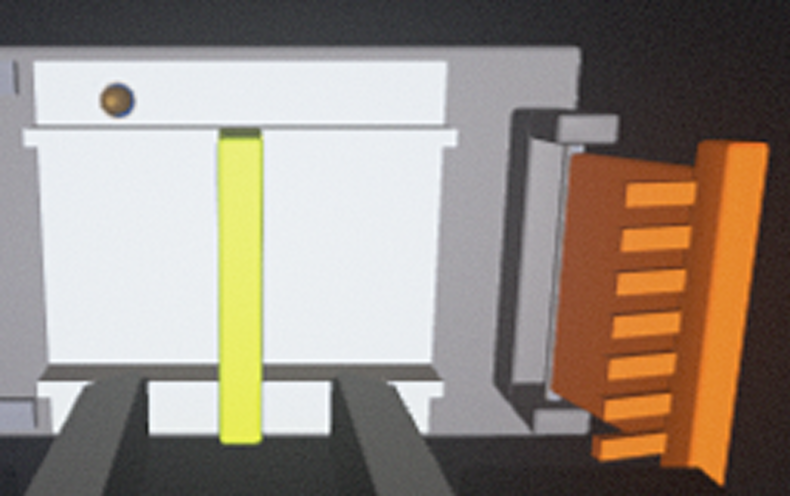

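Run:
```python
from b import *
c=W('w8')
a=lambda u,v:(u/3.4+50-.35,v/3.4+105-.35); b=lambda u,v:(u/3.1+245-.35,v/3.1+105-.35)
uv=np.array([a(162,52),a(235,475),b(580,48),b(588,433)])
p=[[-.078,-.26,.024],[.078,-.26,.024],[-.078,.128,.024],[.078,.128,.024]]
x,r=fit(p,uv,[.518,-.07,.096],c=c);print('bed',x,np.degrees(x[2]));print(r.round(2))
uv2=np.array([b(33,62),b(447,62),b(219,136),b(263,136),b(219,443),b(262,443)])
p2=[[-.072,-.075,.032],[-.072,.075,.032],[-.049,-.007,.1],[-.049,.007,.1],[.049,-.007,.1],[.049,.007,.1]]
xt,r=fit(p2,uv2,[.518,-.07,.096],c=c);print('tray',xt);print(r.round(2))
def inv(w,x):
    d=w[:2]-x[:2]; cs,sn=np.cos(x[2]),np.sin(x[2]); return np.array([cs*d[0]+sn*d[1],-sn*d[0]+cs*d[1]])
for X in (x,xt):
  k=back(c,a(66,357),.107)[0]; rim=back(c,a(328,290),.058)[0]; kb=back(c,a(190,322),.065)[0]
  dam=[back(c,a(580,467),.058)[0],back(c,a(602,466),.058)[0],back(c,a(573,104),.058)[0]]
  print('knob',k,inv(k,X),'rad',np.linalg.norm(inv(k,X)-[0,-.195]),'rim',inv(rim,X),[inv(d,X) for d in dam])
```

```text
bed [ 0.51621611 -0.06451382  0.10329373] 5.918294882713297
[[-0.16 -0.45]
 [ 1.33  3.  ]
 [ 5.67 -3.09]
 [-7.46  1.12]]
tray [ 0.51729827 -0.06810254  0.09661612]
[[-0.14 -0.82]
 [ 0.44 -0.85]
 [-0.71 -0.21]
 [ 0.44 -0.22]
 [-0.11  1.09]
 [ 0.14  1.09]]
knob [ 0.54716879 -0.30301162  0.107     ] [ 0.00619616 -0.24041813] rad 0.04583883872031899 rim [-0.00244508 -0.19544049] [array([ 0.05839177, -0.12001963]), array([ 0.05808522, -0.11263147]), array([-0.05999675, -0.11174006])]
knob [ 0.54716879 -0.30301162  0.107     ] [ 0.0070705  -0.23669502] rad 0.042290268288775135 rim [-0.00187089 -0.19177609] [array([ 0.05846099, -0.11595066]), array([ 0.05810511, -0.10856472]), array([-0.05998018, -0.10846183])]
```

Run:
```python
from st import *
s=st(); im=vision.read_camera('wrist'); c=vision.get_calibration('wrist'); np.save('pics/w9.npy',c['camera_from_world'])
st(); cv2.imwrite('pics/w9.png',im[:,:,::-1])
crop(im,50,105,280,255,3.4,'pics/w9a.png');crop(im,245,105,450,255,3.8,'pics/w9b.png')
```

```text
t 11.65 tcp [ 0.5189 -0.0685  0.2042] jaw deg 95.50 ydir [ 5.e-04  2.e-04 -1.e+00] F [-0.56 -0.73 -0.21] T [ 0.11 -0.01 -0.04] gap 0.0374
t 11.70 tcp [ 0.5185 -0.0685  0.2036] jaw deg 95.49 ydir [-8.e-04  0.e+00 -1.e+00] F [-0.04 -0.34  0.01] T [0.08 0.02 0.03] gap 0.0379
```

View pics/w9a.png

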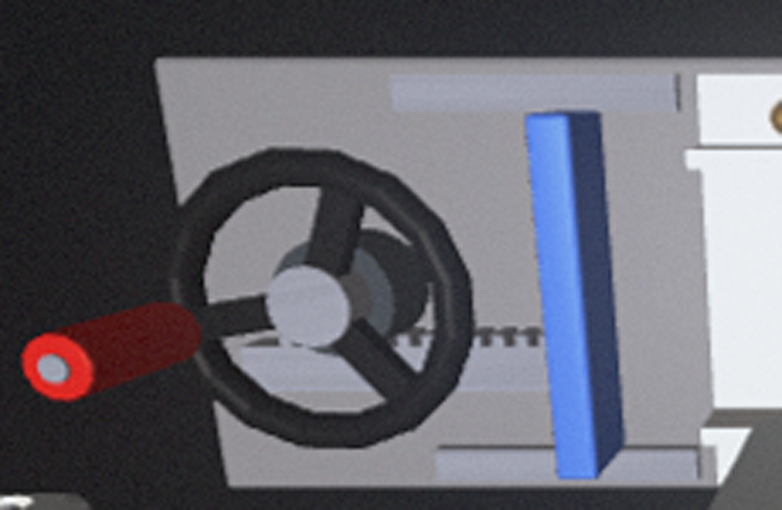

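View pics/w9b.png

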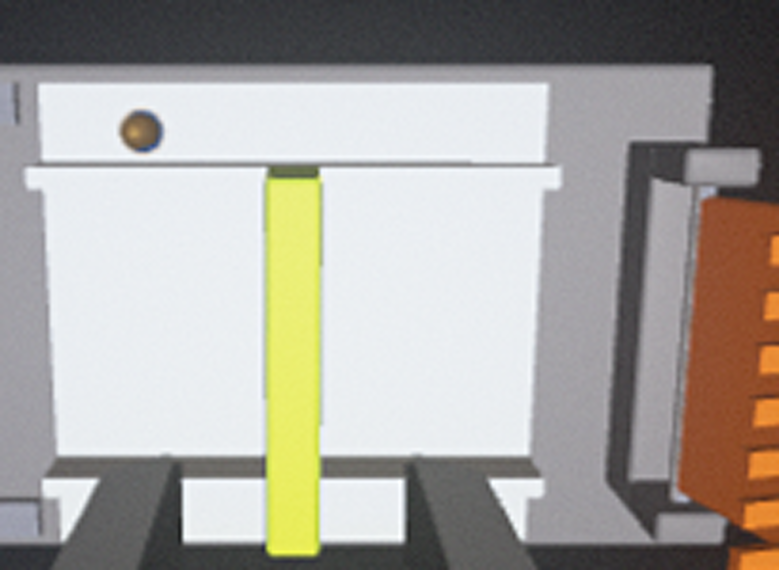

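Run:
```python
from b import *
c=W('w9')
a=lambda u,v:(u/3.4+50-.35,v/3.4+105-.35); b=lambda u,v:(u/3.8+245-.35,v/3.8+105-.35)
uv=np.array([a(155,59),a(229,486),b(712,66)])
p=[[-.078,-.26,.024],[.078,-.26,.024],[-.078,.128,.024]]
x,r=fit(p,uv,[.518,-.07,.096],c=c);print('bed',x);print(r.round(2))
uv2=np.array([b(38,84),b(548,84),b(267,178),b(321,178),b(267,555),b(320,555)])
p2=np.array([[-.072,-.075,.032],[-.072,.075,.032],[-.049,-.007,.1],[-.049,.007,.1],[.049,-.007,.1],[.049,.007,.1]])
for dz in (0,.003): 
  xt,r=fit(p2+[0,0,dz],uv2,[.518,-.07,.096],c=c);print('tray',xt);print(r.round(2))
def inv(w,x):
    d=w[:2]-x[:2]; cs,sn=np.cos(x[2]),np.sin(x[2]); return np.array([cs*d[0]+sn*d[1],-sn*d[0]+cs*d[1]])
for X in (x,xt):
  k=back(c,a(58,367),.107)[0]; rim=back(c,a(321,297),.056)[0]
  dam=[back(c,a(600,477),.058)[0],back(c,a(569,112),.058)[0]]
  print('knob',k,inv(k,X),'rad',np.linalg.norm(inv(k,X)-[0,-.195]),'rim',inv(rim,X),[inv(d,X) for d in dam])
```

```text
bed [ 0.51912859 -0.0679363   0.09501873]
[[-1.57 -0.68]
 [-1.27  1.93]
 [ 2.71 -0.21]]
tray [ 0.51832048 -0.06821228  0.09668481]
[[ 0.01 -0.51]
 [ 0.3  -0.55]
 [-0.73 -0.39]
 [ 0.45 -0.4 ]
 [-0.11  1.  ]
 [ 0.14  1.  ]]
tray [ 0.51788437 -0.06825336  0.09668373]
[[-0.61 -0.97]
 [ 0.93 -1.01]
 [-0.82 -0.67]
 [ 0.54 -0.67]
 [-0.18  1.8 ]
 [ 0.21  1.8 ]]
knob [ 0.54823432 -0.30391673  0.107     ] [ 0.00658561 -0.23767738] rad 0.04318250627313673 rim [-0.0026059 -0.1943277] [array([ 0.05802228, -0.10859962]), array([-0.06081739, -0.10928325])]
knob [ 0.54823432 -0.30391673  0.107     ] [ 0.00745887 -0.23749255] rad 0.04314222045882883 rim [-0.00166045 -0.19412762] [array([ 0.05911039, -0.10850061]), array([-0.05973026, -0.10898637])]
```

Emit:
apply_moves(
  increments="0 0 0 0.03 -0.25 0 -0.2;0 0 0 0.06 -0.5 0 -0.2;0 0 0 0.09 -0.75 0 -0.2;0 0 0 0.12 -0.98 0 -0.2;0 0 0 0.12 -0.98 -0.1 -0.2;0 0 0 0.12 -0.98 -0.2 -0.2;0 0 0 0.12 -0.98 -0.2 -0.2;0 0 0 0.12 -0.98 -0.2 -0.2",
)

```text
time: 12.5
tool_pos: [0.5424, -0.2644, 0.1636]
ee_rot: [-1.161, -1.278, 1.28]
contact_force: [-0.6, 0.4, 0.6]
finger_gap: 0.0377
```

```bash
python3 st.py
```

```text
t 12.50 tcp [ 0.5424 -0.2644  0.1636] jaw deg 95.49 ydir [-2.e-03  3.e-04 -1.e+00] F [-0.61  0.42  0.65] T [ 0.03 -0.02  0.02] gap 0.0377
```

Emit:
apply_moves(
  increments="0 0 0 0.031 -0.203 0 -0.2;0 0 0 0.031 -0.203 0 -0.2;0 0 0 0.031 -0.203 -0.1 -0.2;0 0 0 0.031 -0.203 -0.17 -0.2;0 0 0 0.031 -0.203 -0.17 -0.2;0 0 0 0.031 -0.203 -0.17 -0.2;0 0 0 0.031 -0.203 -0.17 -0.2",
)

```text
time: 13.2
tool_pos: [0.5495, -0.3052, 0.1311]
ee_rot: [-1.163, -1.28, 1.28]
contact_force: [0.1, 0.6, 0.1]
finger_gap: 0.0376
```

Run:
```python
from st import *
s=st(); c=vision.get_calibration('wrist');im=vision.read_camera('wrist')
st(); cv2.imwrite('pics/w10.png',im[:,:,::-1])
im=vision.read_camera('side');crop(im,270,180,420,310,4.5,'pics/s10.png')
```

```text
t 13.20 tcp [ 0.5495 -0.3052  0.1311] jaw deg 95.51 ydir [ 9.e-04 -3.e-04 -1.e+00] F [0.15 0.58 0.06] T [ 0.09 -0.01 -0.  ] gap 0.0376
t 13.25 tcp [ 0.5495 -0.3052  0.1311] jaw deg 95.50 ydir [ 1.e-03 -4.e-04 -1.e+00] F [-0.33  1.19  0.02] T [0.07 0.01 0.01] gap 0.0377
```

View pics/w10.png

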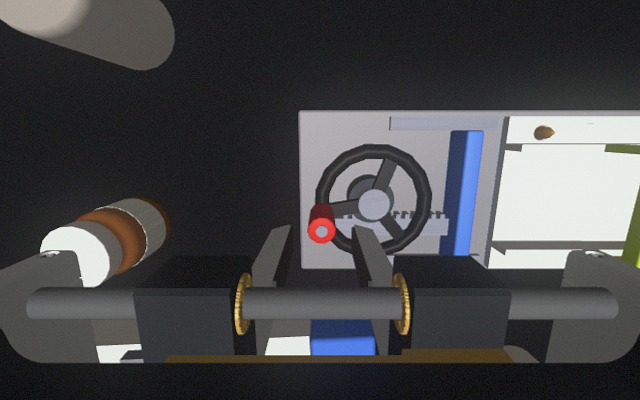

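View pics/s10.png

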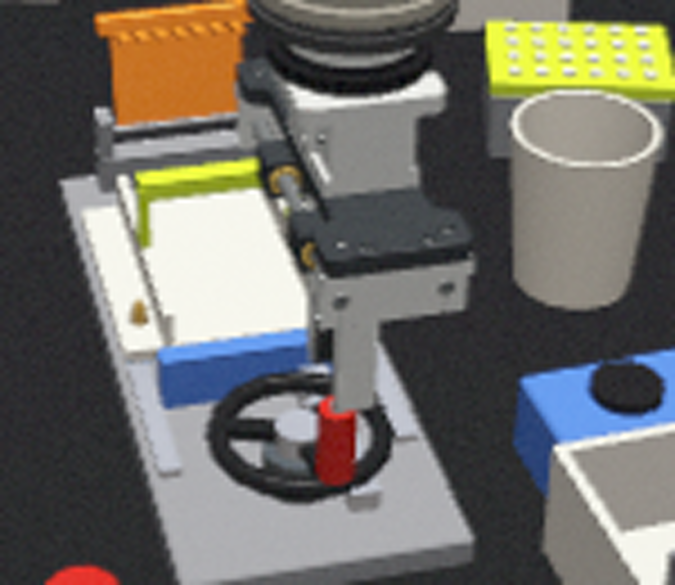

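Emit:
apply_moves(
  increments="0 0 0 -0.003 0 -0.1 -0.2;0 0 0 -0.003 0 -0.2 -0.2;0 0 0 -0.003 0 -0.24 -0.2;0 0 0 -0.003 0 -0.24 -0.2;0 0 0 -0.003 0 -0.24 -0.2;0 0 0 -0.003 0 -0.24 -1;0 0 0 -0.003 0 -0.24 -1;0 0 0 -0.003 0 -0.24 -1;0 0 0 -0.003 0 -0.24 -1;0 0 0 -0.003 0 -0.24 -1",
  force=20,
)

```text
time: 14.3
tool_pos: [0.5489, -0.3057, 0.0828]
ee_rot: [-1.164, -1.28, 1.279]
contact_force: [-0.1, -1.6, 7.1]
finger_gap: 0.0199
```

Run:
```python
from st import *
s=st(); im=vision.read_camera('wrist')
st(); cv2.imwrite('pics/w11.png',im[:,:,::-1])
```

```text
t 14.30 tcp [ 0.5489 -0.3057  0.0828] jaw deg 95.48 ydir [ 1.e-03 -7.e-04 -1.e+00] F [-0.14 -1.62  7.06] T [-0.31 -0.03 -0.01] gap 0.0199
t 14.35 tcp [ 0.5489 -0.3057  0.0828] jaw deg 95.48 ydir [ 1.e-03 -7.e-04 -1.e+00] F [ 0.16 -1.61  7.92] T [-0.34 -0.02  0.01] gap 0.0197
```

View pics/w11.png

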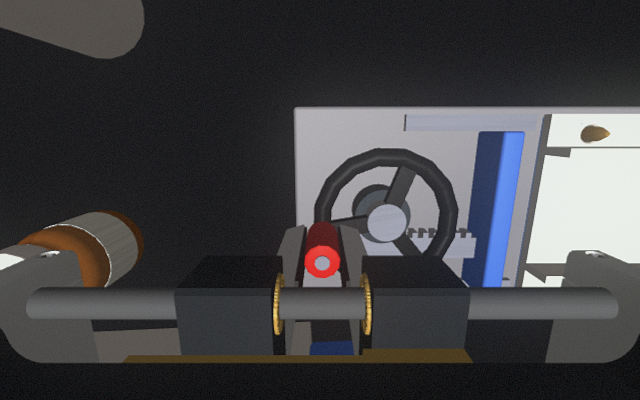

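```bash
cat > circ.py <<'E'
import sys, numpy as np
# cur command pos, start angle deg, total deg, step, z
x,y,a0,tot,step,z=map(float,sys.argv[1:7]); cx,cy,r=.5375,-.2625,.0443
n=int(round(tot/step)); o=[]
for i in range(1,n+1):
    a=np.radians(a0-i*step); o.append('0 0 0 %.3f %.3f %.3f -1'%((cx+r*np.cos(a)-x)/.2,(cy+r*np.sin(a)-y)/.2,z))
print(';'.join(o)); print(cx+r*np.cos(a),cy+r*np.sin(a),a0-tot)
E
python3 circ.py .5489 -.3057 -75.2 108 6 .012
```

```text
0 0 0 -0.023 -0.003 0.012 -1;0 0 0 -0.046 -0.005 0.012 -1;0 0 0 -0.069 -0.005 0.012 -1;0 0 0 -0.092 -0.003 0.012 -1;0 0 0 -0.115 0.002 0.012 -1;0 0 0 -0.137 0.009 0.012 -1;0 0 0 -0.158 0.019 0.012 -1;0 0 0 -0.178 0.031 0.012 -1;0 0 0 -0.197 0.044 0.012 -1;0 0 0 -0.214 0.060 0.012 -1;0 0 0 -0.230 0.077 0.012 -1;0 0 0 -0.243 0.096 0.012 -1;0 0 0 -0.255 0.116 0.012 -1;0 0 0 -0.264 0.137 0.012 -1;0 0 0 -0.271 0.159 0.012 -1;0 0 0 -0.276 0.182 0.012 -1;0 0 0 -0.278 0.205 0.012 -1;0 0 0 -0.278 0.228 0.012 -1
0.4932690741467382 -0.26002710732880285 -183.2
```

First a small piece, to see the forces.

Emit:
apply_moves(
  increments="0 0 0 0 0 0.012 -1;0 0 0 -0.023 -0.003 0.012 -1;0 0 0 -0.046 -0.005 0.012 -1;0 0 0 -0.069 -0.005 0.012 -1;0 0 0 -0.092 -0.003 0.012 -1;0 0 0 -0.115 0.002 0.012 -1",
)

```text
time: 14.95
tool_pos: [0.5242, -0.3051, 0.0837]
ee_rot: [-1.161, -1.277, 1.28]
contact_force: [0.9, -4.0, -11.6]
finger_gap: 0.0199
```

```bash
python3 st.py; python3 circ.py .5259 -.3053 -105.2 108 6 0
```

```text
t 14.95 tcp [ 0.5242 -0.3051  0.0837] jaw deg 95.45 ydir [-2.e-03 -2.e-04 -1.e+00] F [  0.86  -4.02 -11.55] T [-0.97 -0.   -0.03] gap 0.0199
0 0 0 -0.022 0.007 0.000 -1;0 0 0 -0.043 0.017 0.000 -1;0 0 0 -0.063 0.029 0.000 -1;0 0 0 -0.082 0.042 0.000 -1;0 0 0 -0.099 0.058 0.000 -1;0 0 0 -0.115 0.075 0.000 -1;0 0 0 -0.128 0.094 0.000 -1;0 0 0 -0.140 0.114 0.000 -1;0 0 0 -0.149 0.135 0.000 -1;0 0 0 -0.156 0.157 0.000 -1;0 0 0 -0.161 0.180 0.000 -1;0 0 0 -0.163 0.203 0.000 -1;0 0 0 -0.163 0.226 0.000 -1;0 0 0 -0.161 0.249 0.000 -1;0 0 0 -0.156 0.272 0.000 -1;0 0 0 -0.149 0.294 0.000 -1;0 0 0 -0.139 0.315 0.000 -1;0 0 0 -0.127 0.335 0.000 -1
0.500431340913768 -0.23824294919928005 -213.2
```

Emit:
apply_moves(
  increments="0 0 0 -0.022 0.007 -0.006 -1;0 0 0 -0.043 0.017 -0.006 -1;0 0 0 -0.063 0.029 -0.006 -1;0 0 0 -0.082 0.042 -0.006 -1;0 0 0 -0.099 0.058 -0.006 -1;0 0 0 -0.115 0.075 -0.006 -1;0 0 0 -0.128 0.094 -0.006 -1;0 0 0 -0.140 0.114 -0.006 -1;0 0 0 -0.149 0.135 -0.006 -1",
)

```text
time: 15.85
tool_pos: [0.4955, -0.2772, 0.0835]
ee_rot: [-1.162, -1.28, 1.279]
contact_force: [-2.0, -2.2, 1.4]
finger_gap: 0.0197
```

```bash
python3 - <<'E'
from st import *
s=st(); im=vision.read_camera('wrist')
st(); cv2.imwrite('pics/w12.png',im[:,:,::-1])
E
python3 circ.py .4961 -.2783 -159.2 108 6 0
```

```text
t 15.85 tcp [ 0.4955 -0.2772  0.0835] jaw deg 95.50 ydir [-1.e-04  2.e-04 -1.e+00] F [-2.05 -2.17  1.44] T [-0.39  0.53 -0.02] gap 0.0197
t 15.90 tcp [ 0.4953 -0.2766  0.0835] jaw deg 95.52 ydir [-3.e-04  6.e-04 -1.e+00] F [-4.65 -0.96  4.8 ] T [-0.09  1.3  -0.  ] gap 0.0191
0 0 0 -0.007 0.022 0.000 -1;0 0 0 -0.012 0.045 0.000 -1;0 0 0 -0.014 0.068 0.000 -1;0 0 0 -0.014 0.091 0.000 -1;0 0 0 -0.012 0.114 0.000 -1;0 0 0 -0.007 0.137 0.000 -1;0 0 0 0.000 0.159 0.000 -1;0 0 0 0.010 0.180 0.000 -1;0 0 0 0.022 0.200 0.000 -1;0 0 0 0.035 0.219 0.000 -1;0 0 0 0.051 0.236 0.000 -1;0 0 0 0.068 0.252 0.000 -1;0 0 0 0.087 0.265 0.000 -1;0 0 0 0.107 0.277 0.000 -1;0 0 0 0.128 0.286 0.000 -1;0 0 0 0.150 0.293 0.000 -1;0 0 0 0.173 0.298 0.000 -1;0 0 0 0.196 0.300 0.000 -1
0.5353359551980543 -0.21825288811577448 -267.2
```

View pics/w12.png

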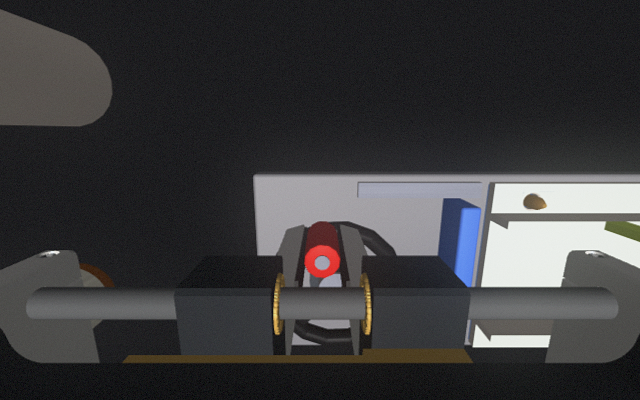

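Emit:
apply_moves(
  increments="0 0 0 -0.007 0.022 0.000 -1;0 0 0 -0.012 0.045 0.000 -1;0 0 0 -0.014 0.068 0.000 -1;0 0 0 -0.014 0.091 0.000 -1;0 0 0 -0.012 0.114 0.000 -1;0 0 0 -0.007 0.137 0.000 -1;0 0 0 0.000 0.159 0.000 -1;0 0 0 0.010 0.180 0.000 -1;0 0 0 0.022 0.200 0.000 -1;0 0 0 0.035 0.219 0.000 -1;0 0 0 0.051 0.236 0.000 -1;0 0 0 0.068 0.252 0.000 -1;0 0 0 0.087 0.265 0.000 -1;0 0 0 0.107 0.277 0.000 -1;0 0 0 0.128 0.286 0.000 -1;0 0 0 0.150 0.293 0.000 -1;0 0 0 0.173 0.298 0.000 -1;0 0 0 0.196 0.300 0.000 -1",
)

```text
time: 17.7
tool_pos: [0.5348, -0.219, 0.0835]
ee_rot: [-1.164, -1.278, 1.28]
contact_force: [-1.0, -9.5, -0.8]
finger_gap: 0.0195
```

```bash
python3 - <<'E'
from st import *
s=st(); im=vision.read_camera('wrist')
st(); cv2.imwrite('pics/w13.png',im[:,:,::-1])
E
python3 circ.py .5353 -.2183 -267.2 60 4 0
```

```text
t 17.70 tcp [ 0.5348 -0.219   0.0835] jaw deg 95.44 ydir [-0.     -0.0017 -1.    ] F [-0.99 -9.51 -0.8 ] T [-2.23  0.22 -0.07] gap 0.0195
t 17.75 tcp [ 0.5355 -0.219   0.0835] jaw deg 95.45 ydir [ 3.e-04 -2.e-03 -1.e+00] F [ 0.82 -9.42 -1.51] T [-2.31 -0.18  0.01] gap 0.0194
0 0 0 0.016 0.000 0.000 -1;0 0 0 0.031 -0.000 0.000 -1;0 0 0 0.046 -0.002 0.000 -1;0 0 0 0.062 -0.005 0.000 -1;0 0 0 0.076 -0.009 0.000 -1;0 0 0 0.091 -0.014 0.000 -1;0 0 0 0.105 -0.021 0.000 -1;0 0 0 0.119 -0.028 0.000 -1;0 0 0 0.132 -0.036 0.000 -1;0 0 0 0.145 -0.045 0.000 -1;0 0 0 0.157 -0.054 0.000 -1;0 0 0 0.168 -0.065 0.000 -1;0 0 0 0.179 -0.076 0.000 -1;0 0 0 0.188 -0.088 0.000 -1;0 0 0 0.197 -0.101 0.000 -1
0.5747371005348588 -0.23850232628447463 -327.2
```

View pics/w13.png

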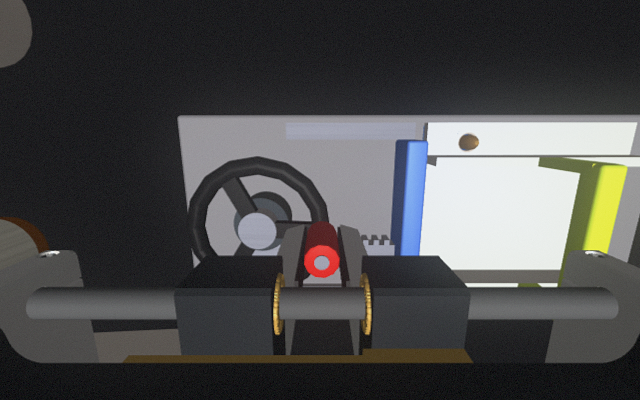

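Emit:
apply_moves(
  increments="0 0 0 0.016 -0.004 0.000 -1;0 0 0 0.031 -0.004 0.000 -1;0 0 0 0.046 -0.006 0.000 -1;0 0 0 0.062 -0.009 0.000 -1;0 0 0 0.076 -0.013 0.000 -1;0 0 0 0.091 -0.018 0.000 -1;0 0 0 0.105 -0.025 0.000 -1;0 0 0 0.119 -0.032 0.000 -1",
)

```text
time: 18.55
tool_pos: [0.5584, -0.2245, 0.0835]
ee_rot: [-1.162, -1.279, 1.28]
contact_force: [-4.0, -5.4, 3.2]
finger_gap: 0.0194
```

```bash
python3 - <<'E'
from st import *
s=st(); c=vision.get_calibration('wrist'); np.save('pics/w14.npy',c['camera_from_world']); im=vision.read_camera('wrist')
st(); cv2.imwrite('pics/w14.png',im[:,:,::-1]); crop(im,330,90,480,220,5,'pics/w14c.png')
E
python3 circ.py .5591 -.2239 -299.2 30 2 0
```

```text
t 18.55 tcp [ 0.5584 -0.2245  0.0835] jaw deg 95.47 ydir [-8.e-04 -2.e-04 -1.e+00] F [-4.02 -5.37  3.25] T [-0.99  0.97 -0.01] gap 0.0194
t 18.60 tcp [ 0.5587 -0.2247  0.0835] jaw deg 95.47 ydir [-6.e-04 -5.e-04 -1.e+00] F [-2.7  -5.38  2.52] T [-1.13  0.65 -0.01] gap 0.0192
0 0 0 0.007 -0.004 0.000 -1;0 0 0 0.013 -0.008 0.000 -1;0 0 0 0.020 -0.012 0.000 -1;0 0 0 0.026 -0.017 0.000 -1;0 0 0 0.032 -0.021 0.000 -1;0 0 0 0.038 -0.026 0.000 -1;0 0 0 0.044 -0.032 0.000 -1;0 0 0 0.049 -0.037 0.000 -1;0 0 0 0.055 -0.043 0.000 -1;0 0 0 0.060 -0.048 0.000 -1;0 0 0 0.065 -0.054 0.000 -1;0 0 0 0.069 -0.060 0.000 -1;0 0 0 0.074 -0.067 0.000 -1;0 0 0 0.078 -0.073 0.000 -1;0 0 0 0.082 -0.080 0.000 -1
0.5755519234340284 -0.23981650108623367 -329.2
```

View pics/w14c.png

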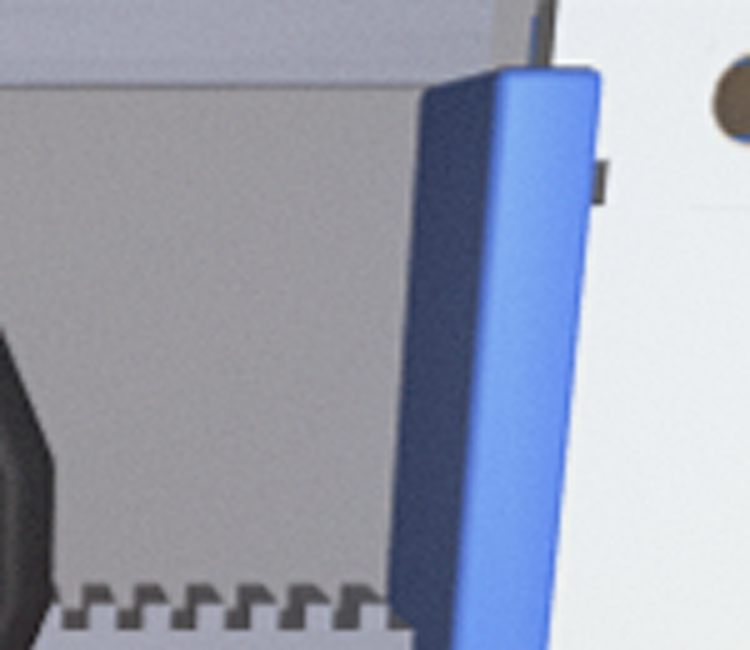

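Run:
```python
from b import *
c=W('w14')
X=[.5188,-.0684,.096]
def inv(w,x):
    d=w[:2]-np.array(x[:2]); cs,sn=np.cos(x[2]),np.sin(x[2]); return np.array([cs*d[0]+sn*d[1],-sn*d[0]+cs*d[1]])
f=lambda u,v,z: inv(back(c,np.array([u,v])/5+[330-.4,90-.4],z)[0],X)
print(f(601,75,.058),f(577,350,.058),f(550,645,.058),'plate',f(557,20,.032), f(557,60,.032),'wall end',f(608,165,.054))
```

```text
[-0.05842914 -0.07892009] [-0.02426635 -0.07860686] [ 0.01580957 -0.07841077] plate [-0.06797815 -0.07512048] [-0.06262981 -0.07461896] wall end [-0.04767353 -0.07524862]
```

Emit:
apply_moves(
  increments="0 0 0 0.007 -0.004 0.000 -1;0 0 0 0.013 -0.008 0.000 -1;0 0 0 0.020 -0.012 0.000 -1;0 0 0 0.026 -0.017 0.000 -1;0 0 0 0.032 -0.021 0.000 -1;0 0 0 0.038 -0.026 0.000 -1;0 0 0 0.044 -0.032 0.000 -1;0 0 0 0.049 -0.037 0.000 -1",
)

```text
time: 19.4
tool_pos: [0.5681, -0.2317, 0.0835]
ee_rot: [-1.162, -1.279, 1.28]
contact_force: [-4.2, -3.3, 4.8]
finger_gap: 0.0196
```

```bash
python3 - <<'E'
from st import *
s=st(); 
c=np.array([.5375,-.2625]); d=s['tool_pos'][:2]-c; print(np.degrees(np.arctan2(d[1],d[0])), np.linalg.norm(d)); u=d/np.linalg.norm(d); t=np.array([u[1],-u[0]]); print('tang',s['contact_force'][:2]@t,'rad',s['contact_force'][:2]@u)
E
python3 circ.py .5689 -.2313 -315.2 30 2 0
```

```text
t 19.40 tcp [ 0.5681 -0.2317  0.0835] jaw deg 95.47 ydir [-1.e-03  1.e-04 -1.e+00] F [-4.18 -3.26  4.84] T [-0.58  1.1  -0.03] gap 0.0196
45.23835222163623 0.04338611362302555
tang -0.672522700858669 rad -5.252397590498738
0 0 0 0.006 -0.006 0.000 -1;0 0 0 0.011 -0.011 0.000 -1;0 0 0 0.016 -0.017 0.000 -1;0 0 0 0.020 -0.023 0.000 -1;0 0 0 0.025 -0.030 0.000 -1;0 0 0 0.029 -0.036 0.000 -1;0 0 0 0.033 -0.043 0.000 -1;0 0 0 0.037 -0.049 0.000 -1;0 0 0 0.041 -0.056 0.000 -1;0 0 0 0.044 -0.063 0.000 -1;0 0 0 0.047 -0.070 0.000 -1;0 0 0 0.050 -0.077 0.000 -1;0 0 0 0.053 -0.085 0.000 -1;0 0 0 0.055 -0.092 0.000 -1;0 0 0 0.057 -0.099 0.000 -1
0.5803302761151775 -0.25118375292344447 -345.2
```

Emit:
apply_moves(
  increments="0 0 0 0.006 -0.006 0.000 -1;0 0 0 0.011 -0.011 0.000 -1;0 0 0 0.016 -0.017 0.000 -1;0 0 0 0.020 -0.023 0.000 -1",
)

```text
time: 19.8
tool_pos: [0.572, -0.2361, 0.0834]
ee_rot: [-1.161, -1.279, 1.28]
contact_force: [-5.4, -2.0, 5.0]
finger_gap: 0.0193
```

```bash
cat > tang.py <<'E'
from st import *
s=st(); 
c=np.array([.5375,-.2625]); d=s['tool_pos'][:2]-c; print(np.degrees(np.arctan2(d[1],d[0])), np.linalg.norm(d)); u=d/np.linalg.norm(d); t=np.array([u[1],-u[0]]); print('tang',s['contact_force'][:2]@t,'rad',s['contact_force'][:2]@u)
E
python3 tang.py; python3 circ.py .5729 -.2359 -323.2 30 2 0
```

```text
t 19.80 tcp [ 0.572  -0.2361  0.0834] jaw deg 95.48 ydir [-1.1e-03  3.0e-04 -1.0e+00] F [-5.39 -2.    5.02] T [-0.35  1.16  0.  ] gap 0.0193
37.39858800685311 0.043428906299867315
tang -1.684413535056466 rad -5.495457348566168
0 0 0 0.005 -0.007 0.000 -1;0 0 0 0.009 -0.013 0.000 -1;0 0 0 0.013 -0.020 0.000 -1;0 0 0 0.017 -0.026 0.000 -1;0 0 0 0.021 -0.033 0.000 -1;0 0 0 0.024 -0.040 0.000 -1;0 0 0 0.027 -0.047 0.000 -1;0 0 0 0.030 -0.054 0.000 -1;0 0 0 0.033 -0.062 0.000 -1;0 0 0 0.035 -0.069 0.000 -1;0 0 0 0.037 -0.076 0.000 -1;0 0 0 0.039 -0.084 0.000 -1;0 0 0 0.041 -0.091 0.000 -1;0 0 0 0.042 -0.099 0.000 -1;0 0 0 0.043 -0.107 0.000 -1
0.5814883720091195 -0.257254704204022 -353.2
```

Emit:
apply_moves(
  increments="0 0 0 0.005 -0.007 0.000 -1;0 0 0 0.009 -0.013 0.000 -1;0 0 0 0.009 -0.013 0.000 -1",
)

```text
time: 20.1
tool_pos: [0.5739, -0.2388, 0.0835]
ee_rot: [-1.162, -1.279, 1.28]
contact_force: [-3.3, -1.9, 4.7]
finger_gap: 0.0197
```

```bash
python3 tang.py
python3 - <<'E'
from st import *
c=vision.get_calibration('wrist'); np.save('pics/w15.npy',c['camera_from_world']); im=vision.read_camera('wrist')
crop(im,310,80,440,220,5,'pics/w15c.png')
E
```

```text
t 20.10 tcp [ 0.5739 -0.2388  0.0835] jaw deg 95.48 ydir [-9.e-04  2.e-04 -1.e+00] F [-3.31 -1.86  4.69] T [-0.5   1.02 -0.02] gap 0.0197
33.05795955632299 0.04347238000907804
tang -0.247694297842657 rad -3.783179088431473
```

View pics/w15c.png

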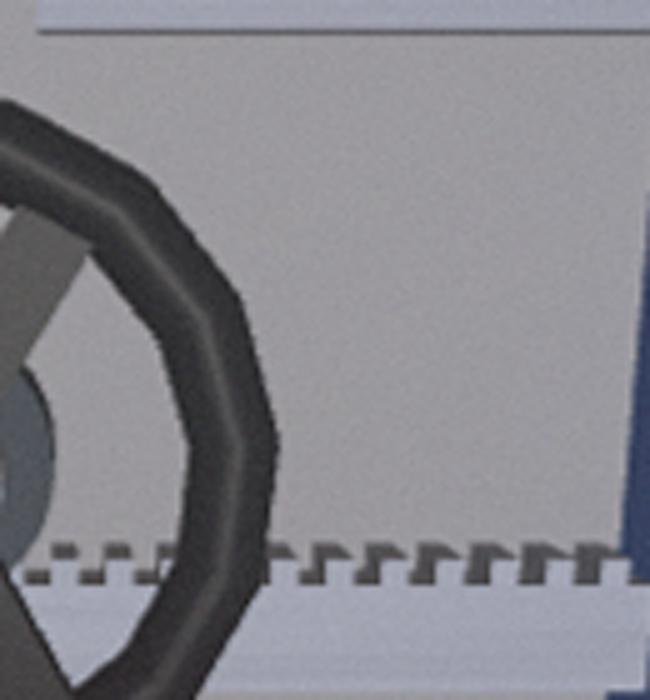

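Wrong crop; look again.

Run:
```python
from st import *
c=vision.get_calibration('wrist'); np.save('pics/w15.npy',c['camera_from_world']); im=vision.read_camera('wrist')
cv2.imwrite('pics/w15.png',im[:,:,::-1]); crop(im,400,80,550,220,5,'pics/w15c.png')
```

```text
(no output)
```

View pics/w15c.png

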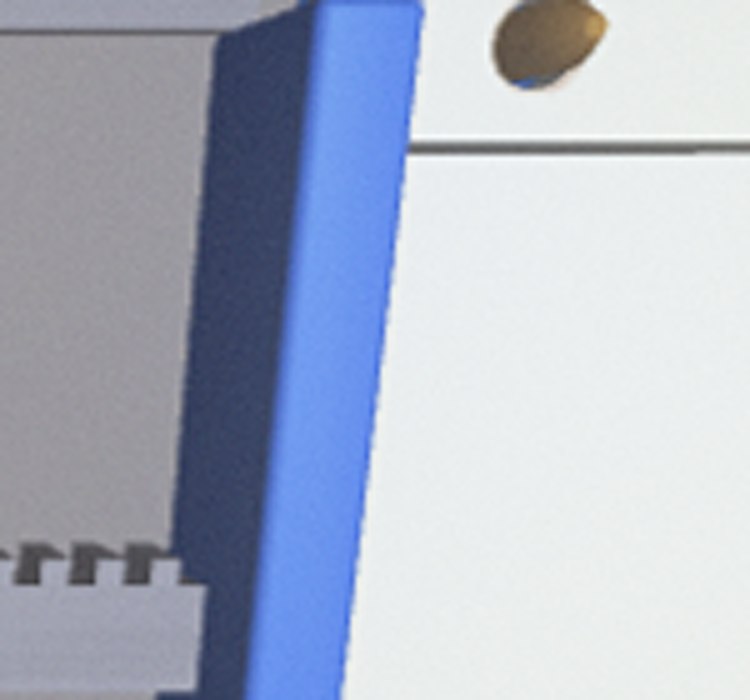

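```bash
python3 - <<'E'
from b import *
c=W('w15')
X=[.5188,-.0684,.096]
def inv(w,x):
    d=w[:2]-np.array(x[:2]); cs,sn=np.cos(x[2]),np.sin(x[2]); return np.array([cs*d[0]+sn*d[1],-sn*d[0]+cs*d[1]])
f=lambda u,v,z: inv(back(c,np.array([u,v])/5+[400-.4,80-.4],z)[0],X)
print(f(422,10,.058),f(375,420,.058),f(343,690,.058))
E
python3 tang.py
python3 circ.py .5747 -.2385 -327.2 30 2 0
```

```text
[-0.05781148 -0.0749818 ] [-0.00757998 -0.07470821] [ 0.02918818 -0.07465111]
t 20.20 tcp [ 0.5739 -0.2388  0.0834] jaw deg 95.48 ydir [-8.e-04  1.e-04 -1.e+00] F [-5.34 -2.8   5.63] T [-0.5   1.16 -0.02] gap 0.0198
33.09166717839664 0.043468172075473446
tang -0.5715785434663767 rad -5.9989921318625825
0 0 0 0.004 -0.007 0.000 -1;0 0 0 0.008 -0.013 0.000 -1;0 0 0 0.012 -0.020 0.000 -1;0 0 0 0.015 -0.027 0.000 -1;0 0 0 0.018 -0.034 0.000 -1;0 0 0 0.021 -0.041 0.000 -1;0 0 0 0.024 -0.049 0.000 -1;0 0 0 0.026 -0.056 0.000 -1;0 0 0 0.028 -0.063 0.000 -1;0 0 0 0.030 -0.071 0.000 -1;0 0 0 0.032 -0.078 0.000 -1;0 0 0 0.033 -0.086 0.000 -1;0 0 0 0.034 -0.094 0.000 -1;0 0 0 0.035 -0.101 0.000 -1;0 0 0 0.035 -0.109 0.000 -1
0.5817471118842255 -0.26033595519805436 -357.2
```

Emit:
apply_moves(
  increments="0 0 0 0.004 -0.007 0.000 -1;0 0 0 0.008 -0.014 0.000 -1;0 0 0 0.008 -0.014 0.000 -1",
)

```text
time: 20.5
tool_pos: [0.5752, -0.2408, 0.0834]
ee_rot: [-1.16, -1.279, 1.279]
contact_force: [-7.3, 0.9, 9.1]
finger_gap: 0.0194
```

```bash
python3 tang.py
```

```text
t 20.50 tcp [ 0.5752 -0.2408  0.0834] jaw deg 95.50 ydir [-0.0018  0.0013 -1.    ] F [-7.3   0.86  9.15] T [0.47 1.76 0.04] gap 0.0194
29.896684597425033 0.043485592052791816
tang -4.385847746922939 rad -5.897295682961286
```

Emit:
apply_moves(
  increments="0 0 0 0.004 -0.007 0 -1;0 0 0 0.008 -0.014 0 -1;0 0 0 0.008 -0.014 0 -1",
)

```text
time: 20.8
tool_pos: [0.5763, -0.2426, 0.0833]
ee_rot: [-1.158, -1.279, 1.279]
contact_force: [-11.1, 6.6, 13.8]
finger_gap: 0.0195
```

```bash
python3 tang.py
```

```text
t 20.80 tcp [ 0.5763 -0.2426  0.0833] jaw deg 95.53 ydir [-0.003   0.0028 -1.    ] F [-11.08   6.65  13.78] T [1.79 2.84 0.01] gap 0.0195
27.181492376510544 0.0435996997905315
tang -10.97420432362731 rad -6.819648854132291
```

Emit:
apply_moves(
  increments="0 0 0 -0.004 0.007 0 -1;0 0 0 -0.004 0.007 0 -1;0 0 0 -0.004 0.007 0 -1",
)

```text
time: 21.1
tool_pos: [0.5757, -0.2415, 0.0833]
ee_rot: [-1.159, -1.279, 1.279]
contact_force: [-11.2, 4.9, 11.9]
finger_gap: 0.0194
```

```bash
python3 tang.py
```

```text
t 21.10 tcp [ 0.5757 -0.2415  0.0833] jaw deg 95.53 ydir [-0.0024  0.0021 -1.    ] F [-11.24   4.86  11.87] T [ 1.23  2.37 -0.05] gap 0.0194
28.828455374507207 0.04355116362692773
tang -9.675133972336086 rad -7.50012453832766
```

Emit:
apply_moves(
  increments="0 0 0 -0.004 0.007 -0.003 -1;0 0 0 -0.004 0.007 -0.003 -1",
)

```text
time: 21.3
tool_pos: [0.5753, -0.2409, 0.0832]
ee_rot: [-1.161, -1.279, 1.279]
contact_force: [-9.0, 1.6, 13.7]
finger_gap: 0.0195
```

```bash
python3 tang.py
```

```text
t 21.30 tcp [ 0.5753 -0.2409  0.0832] jaw deg 95.50 ydir [-0.0011  0.0011 -1.    ] F [-9.    1.56 13.67] T [0.64 2.17 0.05] gap 0.0195
29.773910139675817 0.043585579479511166
tang -5.822147965947645 rad -7.034830265159819
```

Emit:
apply_moves(
  increments="0 0 0 0 0 0.008 -0.2;0 0 0 0 0 0.008 -0.2;0 0 0 0 0 0.008 -0.2;0 0 0 0 0 0.008 -0.2;0 0 0 0 0 0.008 -0.2;0 0 0 0 0 0.15 -0.2;0 0 0 0 0 0.3 -0.2;0 0 0 0 0 0.5 -0.2;0 0 0 0 0 0.6 -0.2;0 0 0 -0.2 0.1 0.6 -0.2;0 0 0 -0.2 0.1 0.6 -0.2;0 0 0 -0.2 0.1 0.6 -0.2;0 0 0 -0.2 0.1 0.6 -0.2",
)

```text
time: 22.6
tool_pos: [0.5365, -0.2217, 0.203]
ee_rot: [-1.163, -1.28, 1.279]
contact_force: [0.0, 0.1, -0.2]
finger_gap: 0.0374
```

Run:
```python
from st import *
st();c=vision.get_calibration('wrist'); np.save('pics/w16.npy',c['camera_from_world']); im=vision.read_camera('wrist'); 
cv2.imwrite('pics/w16.png',im[:,:,::-1])
im=vision.read_camera('side');crop(im,270,180,420,310,4.5,'pics/s16.png')
```

```text
t 22.60 tcp [ 0.5365 -0.2217  0.203 ] jaw deg 95.50 ydir [ 5.e-04 -2.e-04 -1.e+00] F [ 0.02  0.13 -0.23] T [ 0.09 -0.03 -0.01] gap 0.0374
```

View pics/w16.png

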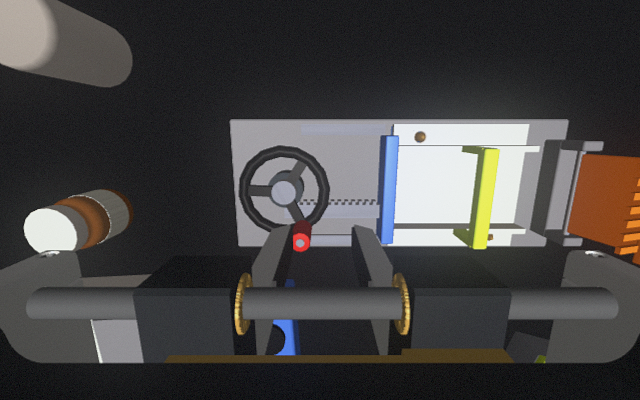

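View pics/s16.png

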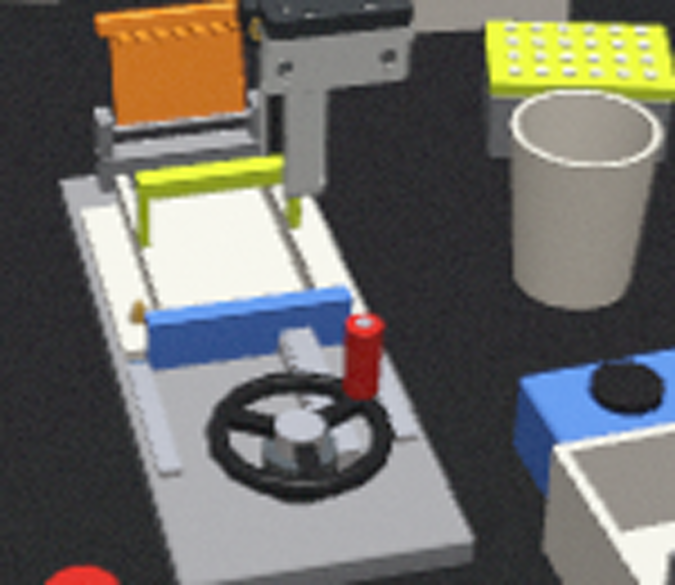

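Run:
```python
from b import *
import cv2
t=cv2.imread('pics/w16.png')
cv2.imwrite('pics/w16c.png',cv2.resize(t[110:255,360:440],None,fx=4,fy=4,interpolation=cv2.INTER_CUBIC))
```

```text
(no output)
```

View pics/w16c.png

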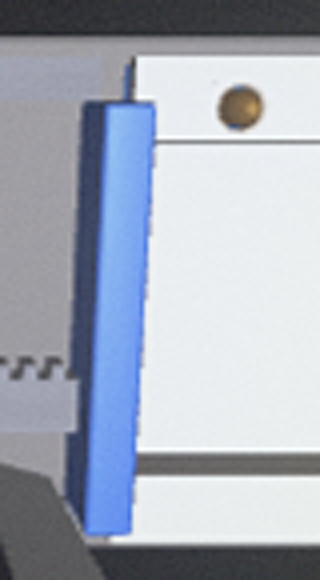

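Run:
```python
from b import *
c=W('w16')
X=[.5188,-.0684,.096]
def inv(w,x):
    d=w[:2]-np.array(x[:2]); cs,sn=np.cos(x[2]),np.sin(x[2]); return np.array([cs*d[0]+sn*d[1],-sn*d[0]+cs*d[1]])
f=lambda u,v,z: inv(back(c,np.array([u,v])/4+[360-.4,110-.4],z)[0],X)
print('dam',f(155,102,.058),f(132,534,.058),'plate',f(135,58,.032),f(134,95,.032))
# knob
k=back(c,[299.7,242.5],.107)[0]; d=k[:2]-[.5375,-.2625]; print(k,np.degrees(np.arctan2(d[1],d[0])),np.hypot(*d))
# comb bar in top view
ct=vision.get_calibration('top')
```

```text
dam [-0.05973255 -0.0750075 ] [ 0.05916205 -0.07423352] plate [-0.07129739 -0.07473636] [-0.06128676 -0.07444423]
[ 0.57475128 -0.23893928  0.107     ] 32.31256112754806 0.04407681325829993
```

Emit:
apply_moves(
  increments="0 0 0 -0.025 0.25 0 -1;0 0 0 -0.05 0.5 0 -1;0 0 0 -0.075 0.75 0 -1;0 0 0 -0.1 1 0 -1;0 0 0 -0.1 1 0 -1",
)

```text
time: 23.2
tool_pos: [0.5159, -0.0152, 0.2026]
ee_rot: [-1.157, -1.285, 1.284]
contact_force: [-0.6, -1.3, 0.0]
finger_gap: 0.0016
```

Emit:
apply_moves(
  increments="0 0 0 -0.025 0.25 0 -1;0 0 0 -0.05 0.5 0 -1;0 0 0 -0.085 0.76 0 -1;0 0 0 -0.085 0.76 0 -1;0 0 0 -0.085 0.76 0 -1;0 0 0 -0.085 0.76 0 -1",
)

```text
time: 23.8
tool_pos: [0.4994, 0.1292, 0.2027]
ee_rot: [-1.163, -1.278, 1.279]
contact_force: [0.6, 0.2, 0.1]
finger_gap: 0.0004
```

Run:
```python
from st import *
st();c=vision.get_calibration('wrist'); im=vision.read_camera('wrist'); 
cv2.imwrite('pics/w17.png',im[:,:,::-1])
im=vision.read_camera('side');crop(im,230,130,400,270,4.5,'pics/s17.png')
```

```text
t 23.80 tcp [0.4994 0.1292 0.2027] jaw deg 95.41 ydir [-1.e-04 -6.e-04 -1.e+00] F [0.57 0.23 0.09] T [-0.02 -0.02 -0.01] gap 0.0004
```

View pics/w17.png

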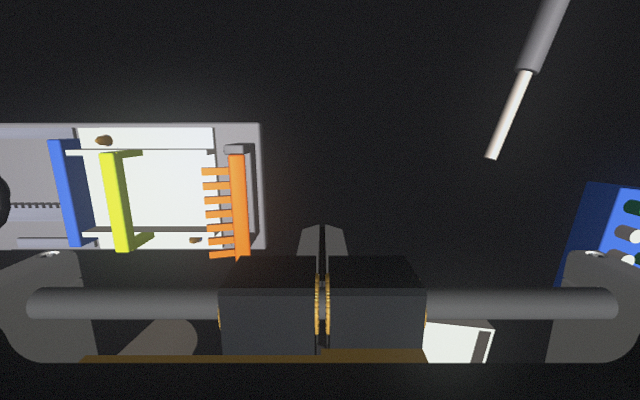

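View pics/s17.png

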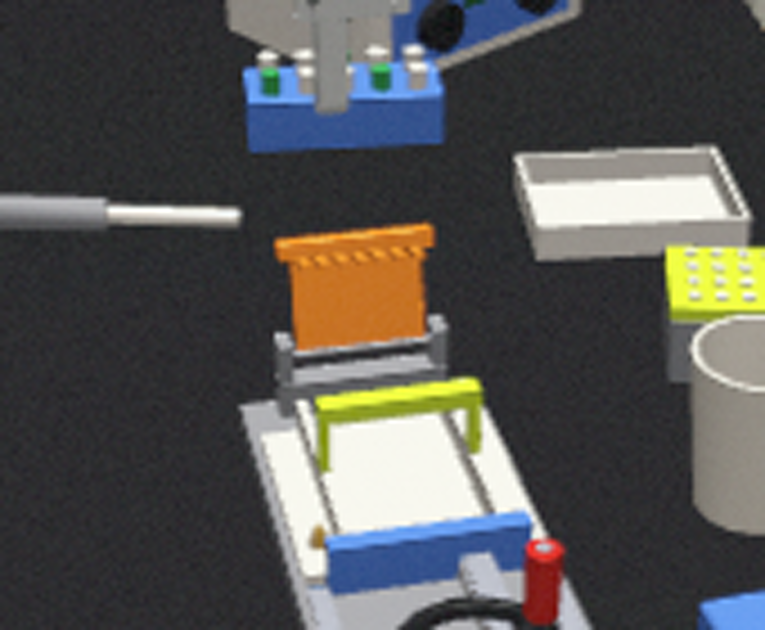

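Run:
```python
import numpy as np
x0,y0,z0=.4994,.1302,.2027   # commanded approx
W=[(.19,.108),(.165,.110),(.150,.112),(.1337,.114),(.126,.115),(.1185,.117),(.1095,.124),(.1003,.131),(.0905,.130),(.0808,.1262),(.0725,.121),(.0642,.1143),(.058,.107),(.0519,.098),(.048,.092),(.045,.0855)]
for cy,cz in W:
    y=cy+.0125
    print('0 0 0 %.3f %.3f %.3f -1;'%((.5188-.0959*y-x0)/.2,(-.0684+.9954*y-y0)/.2,(cz+.011-z0)/.2),end='')
```

```text
0 0 0 -0.000 0.015 -0.418 -1;0 0 0 0.012 -0.110 -0.408 -1;0 0 0 0.019 -0.184 -0.398 -1;0 0 0 0.027 -0.265 -0.388 -1;0 0 0 0.031 -0.304 -0.383 -1;0 0 0 0.034 -0.341 -0.373 -1;0 0 0 0.039 -0.386 -0.338 -1;0 0 0 0.043 -0.432 -0.303 -1;0 0 0 0.048 -0.480 -0.308 -1;0 0 0 0.052 -0.529 -0.327 -1;0 0 0 0.056 -0.570 -0.353 -1;0 0 0 0.060 -0.611 -0.387 -1;0 0 0 0.063 -0.642 -0.423 -1;0 0 0 0.066 -0.672 -0.468 -1;0 0 0 0.068 -0.692 -0.498 -1;0 0 0 0.069 -0.707 -0.531 -1;
```

Emit:
apply_moves(
  increments="0 0 0 0 0.015 -0.2 -1;0 0 0 0 0.015 -0.418 -1;0 0 0 0 0.015 -0.418 -1;0 0 0 0 0.015 -0.418 -1;0 0 0 0.012 -0.110 -0.408 -1;0 0 0 0.012 -0.110 -0.408 -1;0 0 0 0.019 -0.184 -0.398 -1;0 0 0 0.023 -0.225 -0.393 -1;0 0 0 0.027 -0.265 -0.388 -1;0 0 0 0.031 -0.304 -0.383 -1;0 0 0 0.034 -0.341 -0.373 -1;0 0 0 0.039 -0.386 -0.338 -1;0 0 0 0.043 -0.432 -0.303 -1;0 0 0 0.043 -0.432 -0.303 -1",
)

```text
time: 25.3
tool_pos: [0.5081, 0.0425, 0.1434]
ee_rot: [-1.164, -1.279, 1.278]
contact_force: [1.2, 0.5, -0.2]
finger_gap: 0.0005
```

Run:
```python
from st import *
st();im=vision.read_camera('side');crop(im,230,130,400,270,4.5,'pics/s18.png')
```

```text
t 25.30 tcp [0.5081 0.0425 0.1434] jaw deg 95.39 ydir [ 1.5e-03 -1.0e-04 -1.0e+00] F [ 1.19  0.48 -0.18] T [0.05 0.01 0.02] gap 0.0005
```

View pics/s18.png

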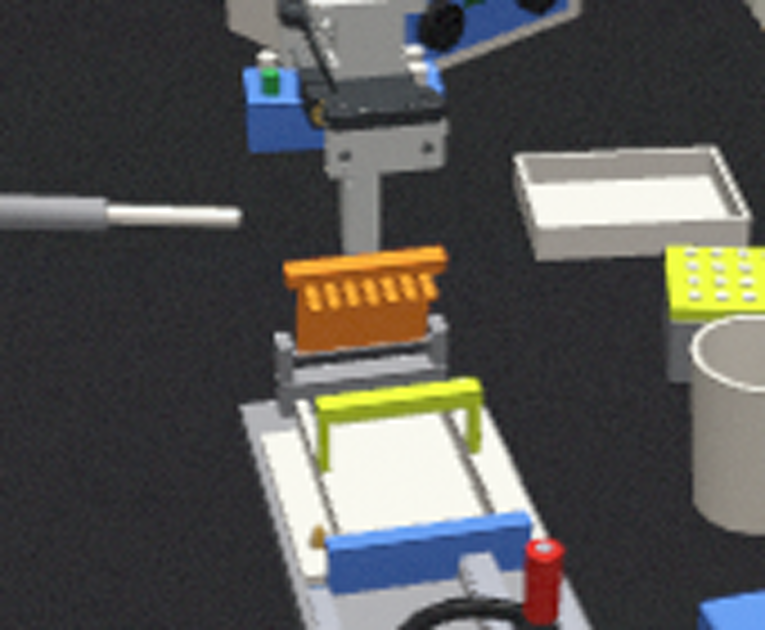

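Emit:
apply_moves(
  increments="0 0 0 0.005 -0.048 -0.015 -1;0 0 0 0.009 -0.097 -0.035 -1;0 0 0 0.013 -0.138 -0.06 -1;0 0 0 0.017 -0.179 -0.094 -1;0 0 0 0.017 -0.179 -0.094 -1",
)

```text
time: 25.85
tool_pos: [0.5102, 0.0066, 0.1222]
ee_rot: [-1.162, -1.276, 1.28]
contact_force: [-0.0, 0.0, -0.0]
finger_gap: 0.0008
```

Run:
```python
from st import *
st();im=vision.read_camera('side');crop(im,230,130,400,270,4.5,'pics/s19.png')
```

```text
t 25.85 tcp [0.5102 0.0066 0.1222] jaw deg 95.39 ydir [-1.8e-03 -9.0e-04 -1.0e+00] F [-0.05  0.03 -0.01] T [0.05 0.03 0.03] gap 0.0008
```

View pics/s19.png

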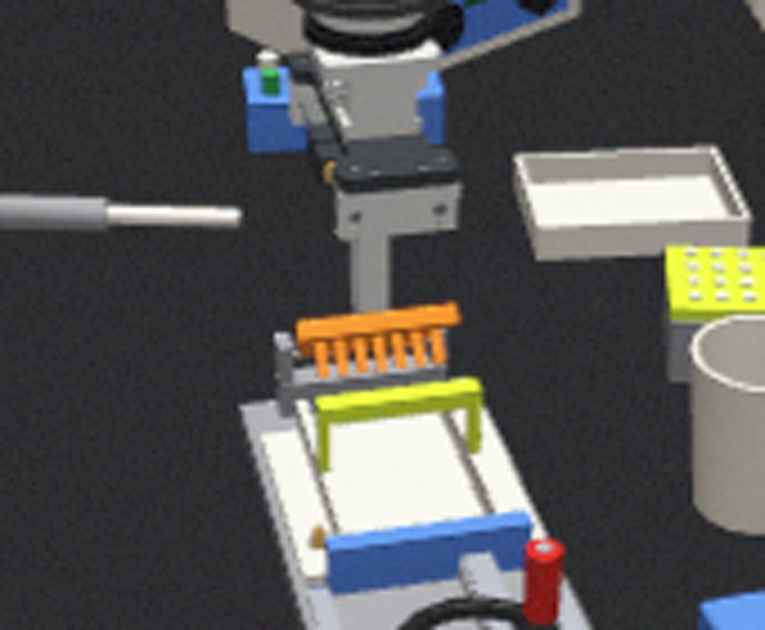

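Emit:
apply_moves(
  increments="0 0 0 0.003 -0.031 -0.036 -1;0 0 0 0.006 -0.061 -0.081 -1;0 0 0 0.008 -0.085 -0.111 -1;0 0 0 0.009 -0.105 -0.144 -1;0 0 0 0.010 -0.12 -0.17 -1;0 0 0 0.010 -0.12 -0.185 -1;0 0 0 0.010 -0.12 -0.185 -1;0 0 0 0.010 -0.12 -0.185 -1",
)

```text
time: 26.7
tool_pos: [0.5129, -0.0158, 0.0865]
ee_rot: [-1.162, -1.279, 1.28]
contact_force: [-0.4, -0.5, 0.6]
finger_gap: 0.0005
```

Run:
```python
from st import *
st();im=vision.read_camera('side');crop(im,230,130,400,270,4.5,'pics/s20.png')
```

```text
t 26.70 tcp [ 0.5129 -0.0158  0.0865] jaw deg 95.49 ydir [-1.e-04 -1.e-04 -1.e+00] F [-0.39 -0.52  0.57] T [0.04 0.01 0.02] gap 0.0005
```

View pics/s20.png

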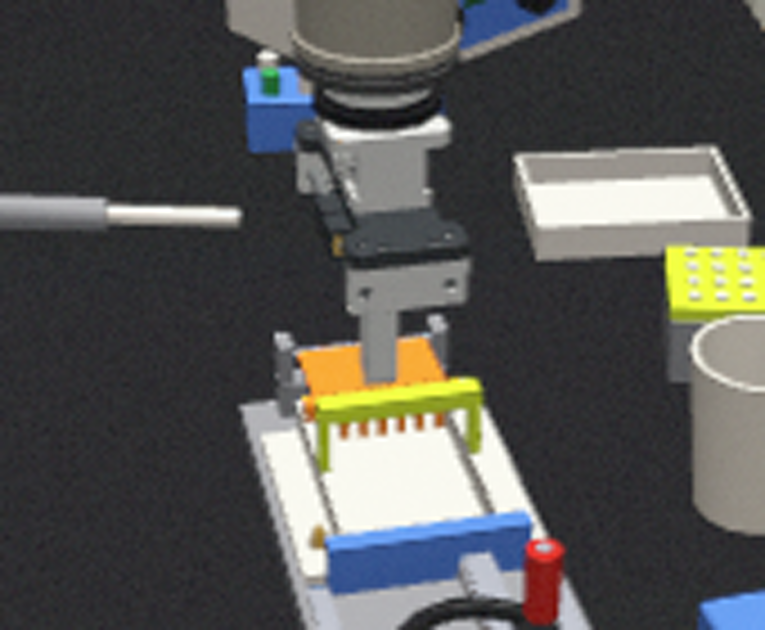

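Emit:
apply_moves(
  increments="0 0 0 0 0 -0.008 -1;0 0 0 0 0 -0.016 -1;0 0 0 0 0 -0.016 -1;0 0 0 0 0 -0.016 -1",
)

```text
time: 27.15
tool_pos: [0.5129, -0.0157, 0.0833]
ee_rot: [-1.162, -1.28, 1.28]
contact_force: [-0.3, 0.5, 0.1]
finger_gap: 0.0004
```

```bash
python3 st.py
```

```text
t 27.15 tcp [ 0.5129 -0.0157  0.0833] jaw deg 95.50 ydir [ 0.  0. -1.] F [-0.31  0.47  0.07] T [ 0.14 -0.08 -0.04] gap 0.0004
```

Emit:
apply_moves(
  increments="0 0 0 0 0 -0.006 -1;0 0 0 0 0 -0.012 -1;0 0 0 0 0 -0.012 -1",
)

```text
time: 27.45
tool_pos: [0.5135, -0.0152, 0.0817]
ee_rot: [-1.163, -1.281, 1.278]
contact_force: [-4.1, 3.2, 16.9]
finger_gap: 0.0002
```

```bash
python3 st.py
```

```text
t 27.45 tcp [ 0.5135 -0.0152  0.0817] jaw deg 95.50 ydir [ 1.1e-03  8.0e-04 -1.0e+00] F [-4.1   3.17 16.89] T [ 0.92  0.86 -0.  ] gap 0.0002
```

Emit:
apply_moves(
  increments="0 0 0 0 0 0.05 -1;0 0 0 0 0 0.2 -1;0 0 0 0 0 0.4 -1;0 0 0 0 0 0.6 -1;0 0 0 0 0 0.7 -1;0 0 0 0 -0.2 0.7 -1;0 0 0 0 -0.2 0.7 -1;0 0 0 0 -0.2 0.7 -1",
)

```text
time: 28.25
tool_pos: [0.5126, -0.0566, 0.2211]
ee_rot: [-1.163, -1.278, 1.278]
contact_force: [-1.1, 0.6, -0.3]
finger_gap: 0.0004
```

Run:
```python
from st import *
st();c=vision.get_calibration('wrist'); np.save('pics/w21.npy',c['camera_from_world']); im=vision.read_camera('wrist'); 
cv2.imwrite('pics/w21.png',im[:,:,::-1])
im=vision.read_camera('side');crop(im,250,140,400,300,3.7,'pics/s21.png'); cv2.imwrite('pics/s21f.png',im[:,:,::-1])
cv2.imwrite('pics/t21.png',vision.read_camera('top')[:,:,::-1])
```

```text
t 28.25 tcp [ 0.5126 -0.0566  0.2211] jaw deg 95.38 ydir [ 1.e-04 -1.e-04 -1.e+00] F [-1.1   0.55 -0.34] T [ 0.06 -0.01 -0.01] gap 0.0004
```

View pics/w21.png

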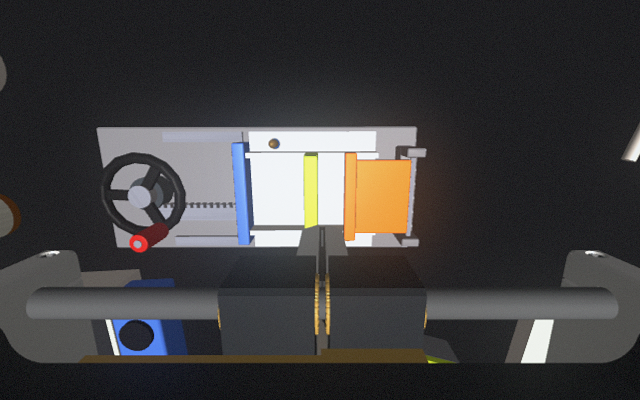

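View pics/s21.png

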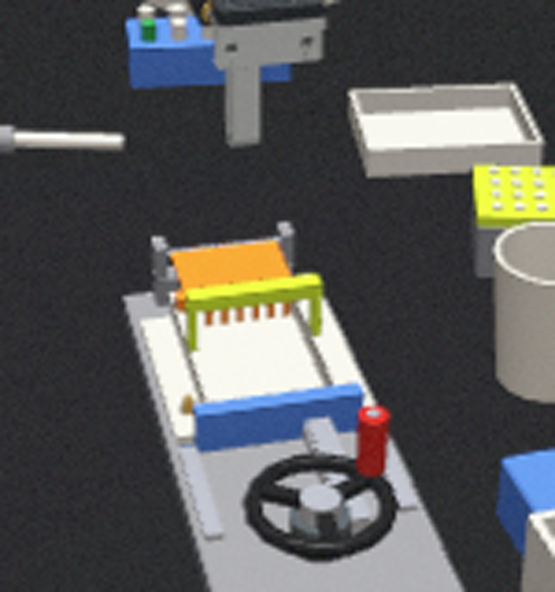

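View pics/t21.png

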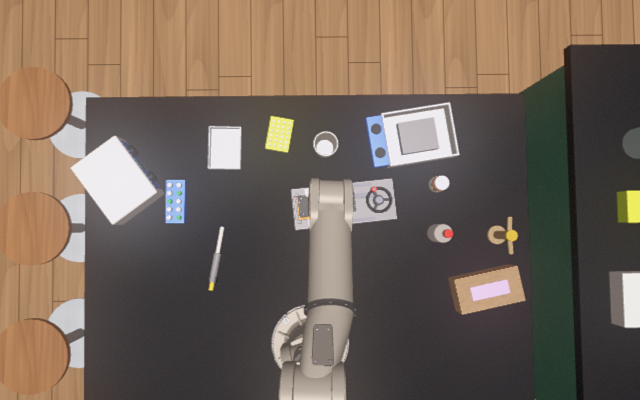

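Run:
```python
from b import *
t=cv2.imread('pics/w21.png')
cv2.imwrite('pics/w21a.png',cv2.resize(t[120:260,215:300],None,fx=4.2,fy=4.2,interpolation=cv2.INTER_CUBIC))
cv2.imwrite('pics/w21b.png',cv2.resize(t[120:260,300:440],None,fx=4.2,fy=4.2,interpolation=cv2.INTER_CUBIC))
```

```text
(no output)
```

View pics/w21a.png

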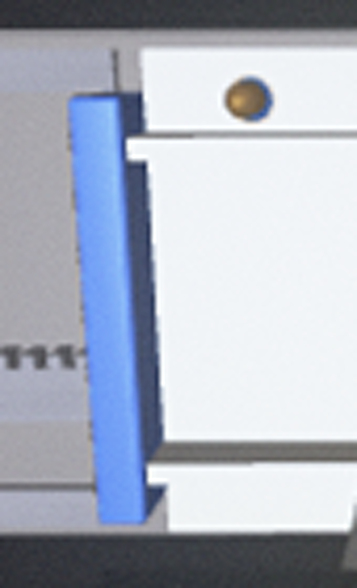

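View pics/w21b.png

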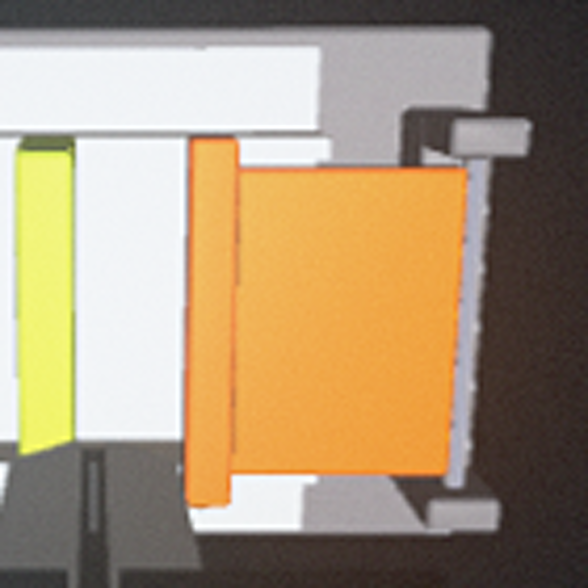

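Run:
```python
from b import *
c=W('w21'); X=[.5188,-.0684,.096]
def inv(w,x):
    d=w[:2]-np.array(x[:2]); cs,sn=np.cos(x[2]),np.sin(x[2]); return np.array([cs*d[0]+sn*d[1],-sn*d[0]+cs*d[1]])
f=lambda u,v,z,o: inv(back(c,np.array([u,v])/4.2+[o-.4,120-.4],z)[0],X).round(4)
print('dam',f(122,97,.058,215),f(146,520,.058,215),'wall',f(127,150,.054,215),f(146,470,.054,215),'plate',f(142,60,.032,215))
print('bar -y edge',f(189,140,.0725,300),f(186,503,.0725,300),'+y edge',f(238,140,.0725,300))
print(bot.close_job())
```

```text
dam [-0.0594 -0.0735] [ 0.0586 -0.0741] wall [-0.0453 -0.0741] [ 0.045  -0.0743] plate [-0.0686 -0.074 ]
bar -y edge [-0.0491  0.0368] [0.0481 0.0375] +y edge [-0.0491  0.0491]
the job is handed in; nothing more can be done
None
```

The gel caster is ready and the job is handed in, after about 28 s of robot time. The interface reports no verdict.

- **Tray:** I lifted it by the lime bar and lowered it over both brass pins onto the bed without dropping it. It pressed back with 20 N within about 0.5 mm of the flush height. The pictures show it flat, with the pins through the holes.
- **Dam:** I wound the handwheel clockwise about 255° by the red knob. The resistance rose to about 11 N, and some was still there when I let go. The last picture puts the dam face at y ≈ -74 mm, the same as the tray's end to within about 0.5 mm. I read that as touching, but a gap smaller than that would not show.
- **Comb:** I folded it down until it stopped at 17 N. Its bar measures y ≈ 37 to 49 mm, which fits fully folded down. The fingertips ended about 2 mm lower than I expected; I put that down to calibration and did not check further.

The early top and wrist camera readings of the tray differed by about 4 mm. I used the wrist camera and checked the fit by seeing a pin through its hole. The tray also tilted slightly in the grip and levelled out as it seated.

The arm was clear of everything at the end, and the other things on the bench look unmoved in the final top view.

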